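Unlock the packer magazine and stack the packers

TASK

Find the key in the wooden rack that turns the magazine's cam lock: try them one by one, and when one turns the cam clockwise to its stop and so draws the latch bolt clear of the slide, turn it back and take it out; lay every key that you took from the rack in the black tray and leave the others where they hang. Then draw the packers one at a time with the red-handled slide, stack all of them flat and square in the corner-angle pocket, push the slide fully home, and leave the other tools on the bench alone.

Things in the scene. Friction and masses are not known exactly. Their poses are not given: they have to be found in the camera images.
- keyhole (a point): keyhole of the cam lock at the left front of the green stack magazine (fixed, but elsewhere at each start): a slot 39 x 8 mm in the flat grey face of the lock case, 50 mm above the bench. The point is the slot's middle on the face; its x axis lies along the slot and points to the magazine's rear (the slide draws out along -x), y to its left, z up
- lock_cam (a joint): the cam (plug) inside the lock, rad, about the vertical axis through the keyhole: 0 to 0.1 at the start = locked; grows clockwise seen from above, stop at 1.3. The right key turns it clockwise after up to 0.3 rad of play; it stays where it is left when the key is turned back. Turning it draws the latch bolt in (15 mm per rad); from 0.9 the slide is free
- bolt_tip (a point): middle of the free end of the steel latch bolt (12 mm square, 14 mm above the bench) that comes out of the right side of the lock case across the front of the slide; the open cam draws it into the case along y
- feed_slide (a joint): aluminium slide under the stack, m: 0 home, 0.088 fully drawn out to the front (-x of the keyhole's axes). Moves with about 2 N. Blocked after 4 mm while the latch bolt is out
- slide_handle (a point): red upright handle of the slide, 14 mm along the slide's x, 12 mm across (y), standing 22 to 62 mm above the bench; the point is on its axis 46 mm up. It moves with the slide; axes as the keyhole's. Pinch it across, along y, from above
- slide_pocket (a point): middle of the floor (8 mm above the bench) of the slide's pocket, 72 mm long in x between front block and rear deck (both 22 mm high), open at both sides, floor 40 mm wide. Slide home: it is under the stack and the lowest packer drops in. Drawn out: its packer lies clear in front and is lifted out from above, the rear deck holds up the rest. The stack's case is closed on top, 67 mm high
- pocket_floor (a point): middle of the floor (8 mm above the bench) of the fixture pocket: aluminium plate 108 x 84 mm, fixed, with four dark steel corner angles 46 mm high and flared lead-ins up to 54 mm. The pocket is 69 mm along x and 49 mm along y; between the angles its long sides are open over 48 mm, for fingers that hold a packer across its width (y)
- tray_floor (a point): middle of the floor (5 mm above the bench) of the loose black key tray, inside 152 mm along x and 112 mm along y, rim 18 mm high
- key_rack: wooden rack, fixed: two bars 26 mm high along its x axis, 212 mm long over all and 48 mm wide, with a 9 mm slot between them. Three or four keys hang upright in the slot some 45 mm apart or more, their collars on the bars, bits along x; lift a key 20 mm to clear. Origin under its middle. A rough stone block 0.25 m high stands close behind the pocket and the tray: carry keys round its front
- key_0_bow (a point): one of three or four keys (key_2 or key_3 may be absent, None) that differ in the cuts of the bit; which one fits changes at each start. Point: middle of the brass bow (34 mm in x, 10 in y, 32 in z). Below it a collar 16 mm wide (underside 24 mm down), stem, bit 36 x 5 mm (foot 43.5 mm down). The right key sinks until its collar is on the lock's face; a wrong one stops 8 mm higher and will not turn. Passes the slot only with its bit along it
- key_1_bow (a point): one of three or four keys (key_2 or key_3 may be absent, None) that differ in the cuts of the bit; which one fits changes at each start. Point: middle of the brass bow (34 mm in x, 10 in y, 32 in z). Below it a collar 16 mm wide (underside 24 mm down), stem, bit 36 x 5 mm (foot 43.5 mm down). The right key sinks until its collar is on the lock's face; a wrong one stops 8 mm higher and will not turn. Passes the slot only with its bit along it
- key_2_bow (a point): one of three or four keys (key_2 or key_3 may be absent, None) that differ in the cuts of the bit; which one fits changes at each start. Point: middle of the brass bow (34 mm in x, 10 in y, 32 in z). Below it a collar 16 mm wide (underside 24 mm down), stem, bit 36 x 5 mm (foot 43.5 mm down). The right key sinks until its collar is on the lock's face; a wrong one stops 8 mm higher and will not turn. Passes the slot only with its bit along it
- key_3_bow (a point): one of three or four keys (key_2 or key_3 may be absent, None) that differ in the cuts of the bit; which one fits changes at each start. Point: middle of the brass bow (34 mm in x, 10 in y, 32 in z). Below it a collar 16 mm wide (underside 24 mm down), stem, bit 36 x 5 mm (foot 43.5 mm down). The right key sinks until its collar is on the lock's face; a wrong one stops 8 mm higher and will not turn. Passes the slot only with its bit along it
- packer_0_mid (a point): a blue plastic packer, 64 mm along x, 44 mm along y, 16 mm thick, 90 g; the point is its centre. Three packers lie in the stack at the start, packer_0 lowest
- packer_1_mid (a point): a blue plastic packer, 64 mm along x, 44 mm along y, 16 mm thick, 90 g; the point is its centre. Three packers lie in the stack at the start, packer_0 lowest
- packer_2_mid (a point): a blue plastic packer, 64 mm along x, 44 mm along y, 16 mm thick, 90 g; the point is its centre. Three packers lie in the stack at the start, packer_0 lowest
- whetstone: bystander: blue-grey sharpening stone, 50 x 150 x 25 mm, origin under its middle
- chisel_letter_4: bystander: thin steel chisel, 170 mm
- wax_tin: bystander: round yellow tin, 76 x 32 mm
- packer_0: the same packer, its origin under its middle
- packer_1: the same packer, its origin under its middle
- packer_2: the same packer, its origin under its middle

How it is judged:
By the outcome, as a careful person would: the job done as asked, in the order asked, and still so for the second after the job is handed in, with the robot touching nothing.
Of key_2, key_3 only 1 to 2 are there at a start; the rules pass over those that are not, and their reading is None.
At some moment in a run one of packer_0, packer_1, packer_2, key_tray may be knocked a few centimetres aside while the robot is not near it.
It also fails if it takes over 210 s, if anything falls off the work surface, if the arm or the gripper's body presses on something with over 40 N, if the wrist force passes 120 N, or if a joint passes its speed limit or range.

ROBOT

A 7-joint arm with a two-finger parallel gripper is mounted at the origin on a cart in front of the work surface, level with it; the furniture and walls round the work are solid. World frame = base frame: x ahead of the robot, y to its left, z up, the work surface at z = 0. Lengths are in m, angles in rad, forces in N, time in s.
With the tool pointing down it reaches from about 0.4 to 0.85 m from the base axis. Payload 10.4 kg.
Tool frame: the origin (TCP) lies between the finger pads; the fingertips stand r.nose_length ahead of it and the grasp point (between the pads) lies 6 mm ahead of it (r.nose_length is the distance from the TCP to the fingertips, in m); z points along the fingers, x is the direction in which the jaws open and shut, and the axes are right-handed (so a half turn about z gives the same grasp; the last joint's range is limited). The gripper opens to 87 mm and grips with 3 to 60 N. Pads are 19 mm wide; open, the fingers measure 117 mm over their backs; the gripper's body (75 mm by 190 mm) begins 51 mm behind the grasp point.
Start: joints at [-0.023, 0.332, -0.065, 1.46, 0.022, 1.35, -0.088], TCP at [0.625, 0, 0.248] pointing down, gripper open.
Joint ranges: [-2.6, 2.6], [-0.5, 2.12], [-1.47, 1.34], [0.16, 2.42], [-1.27, 4.41], [0.06, 2.06], [-2.6, 2.6]. Speed limits (rad/s): [2.22, 2.22, 2.79, 2.79, 3.14, 3.14, 3.14].

INTERFACE

Orientations are given as a unit quaternion [x, y, z, w].
In Python, from bench import r gives the robot as it stands. The module is installed in compiled form; this text tells all that it offers.
- The arm moves only by the shell command python3 -m creep 'ROWS' [OPENING] [FORCE]. ROWS is JSON, a list of rows, each an object of numbers: "x", "y", "z": the shift along the world's x, y, z in m; "spin": the turn about the world's z in degrees. In form: [{"x": .., "y": .., "z": .., "spin": ..}, ...]. A call has 1 to 12 rows; each row is the pose to reach, as a shift and turn from the pose commanded when the call began; what a row does not reach only later rows make up. A row lasts 1/8 s, in which the tool goes at most 62.5 mm and 10.7 degrees, less where a joint would pass 70% of its speed; a pose out of reach is approached as far as the arm can. A call with a gripper value outside its range is refused whole. OPENING is the finger opening in m, from 0 to 0.087, set as the call begins (- or left out, the last holds). The fingers move at their own pace and stop on an object; FORCE is the grip in N (left out, the last holds). Time passes only in rows, so rows that repeat a pose let the fingers close. It gives the time, the measured TCP pose, the force and the opening at its end, in the units of the state.
- r.read_state(): the state, without advancing time (a new reading comes with each control period).
- r.camera(name): name is "scene" or "side" or "wrist"; returns a dict with "pixels" (420x560x3 uint8, blue, green, red), "z_map" (420x560 float32, m along the optical axis (not along the pixel's ray), 0 where there is no reading), "K" (3x3 intrinsics, pixels), "R" (3x3) and "t" (3): a world point X has camera coordinates R X + t. Camera axes: x right, y down, z forward; pixel columns grow to the right and rows downward; lengths in m; the calibration is good to about 2 mm. A picture is of the moment at which its call begins.
- r.close_job(): hands the job in, once; it reports no verdict.
The state is a dict: "time": time; "joint_positions": joint angles; "joint_vel": joint speeds; "joint_torque": joint torques, N m; "ee_pos": TCP position; "eef_rot": TCP orientation; "ft_force": force on the tool from outside, world axes, zero at the start; "torque": the same for the moment, N m; "width": finger opening in m.
Only numpy, scipy, OpenCV 4.12 (cv2) and the standard library are available. Lean on these libraries where they do the work, as an engineer would, in place of code of your own. Each camera call takes 0.05 s, during which the arm holds its last target. There are 200 camera calls.

## Working session

There is one attempt and no reset: what is moved stays moved. The work goes in short steps, Python scripts to look and compute and a shell command to move; the robot and the scene stay as the last step left them, time stands still between calls to the robot, and variables do not carry over. Pictures are saved under pics/ and viewed, about 12 in all and at most 16, crops included, and the job is handed in when it is done.

```bash
mkdir -p pics
cat > h.py <<'E'
from bench import r
import numpy as np, cv2
def shot(n,save=None):
    c=r.camera(n)
    if save: cv2.imwrite('pics/'+save+'.png',c['pixels'])
    return c
def cloud(c):
    z=c['z_map'];v,u=np.mgrid[:z.shape[0],:z.shape[1]]
    K=c['K'];p=np.stack([(u-K[0,2])/K[0,0]*z,(v-K[1,2])/K[1,1]*z,z],-1)
    return (p-c['t'])@c['R']
def ray(c,u,v,h):
    d=c['R'].T@np.linalg.inv(c['K'])@np.array([u,v,1.]);o=-c['R'].T@c['t']
    return o+d*(h-o[2])/d[2]
E
python3 - <<'E'
from h import *
for n in ['scene','side','wrist']:
    c=shot(n,n+'0'); np.savez('pics/'+n+'0',**c); print(n,-c['R'].T@c['t'],c['R'][2],c['K'][0,0])
print(r.read_state(),r.nose_length)
a=[cv2.imread(f'pics/{n}0.png') for n in ['scene','side','wrist']]
E
```

```text
scene [-0.64708343  0.59834048  0.90360244] [ 0.73480316 -0.4378865  -0.51799587] 513.8254030400556
side [-0.0359079  -1.07786464  1.11043653] [ 0.35151352  0.65154697 -0.67225352] 497.5083708120542
wrist [0.62499748 0.07953485 0.38413238] [-8.55738981e-04 -2.83286163e-01 -9.59035045e-01] 302.50261895829635
{'time': 0.15, 'joint_positions': array([-0.02260298,  0.33271229, -0.06470159,  1.46069868,  0.02160854,
        1.34991012, -0.08850414]), 'joint_vel': array([ 2.19810306e-03, -1.60961663e-03,  4.10301833e-05, -3.45450174e-03,
        2.91787265e-04, -7.03825927e-04,  5.36011606e-05]), 'joint_torque': array([ 1.82067095e-03, -6.23630190e+01,  2.54254905e-02, -3.90143681e+01,
       -6.11935230e-02,  3.71907104e-02, -1.53469024e-06]), 'ee_pos': array([6.24751175e-01, 1.81257498e-06, 2.46969444e-01]), 'eef_rot': array([ 9.99999867e-01,  9.04141703e-06, -5.15782692e-04,  2.55340734e-05]), 'ft_force': array([-0.42691711, -0.03521261, -0.04995617]), 'torque': array([ 0.05393908, -0.01834437,  0.02173348]), 'width': 0.0870991116625647} 0.025
```

View pics/scene0.png

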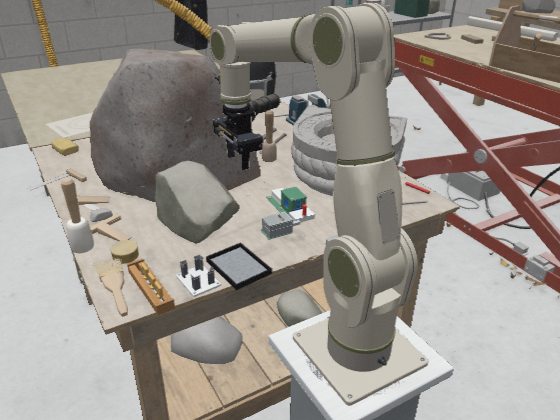

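View pics/side0.png

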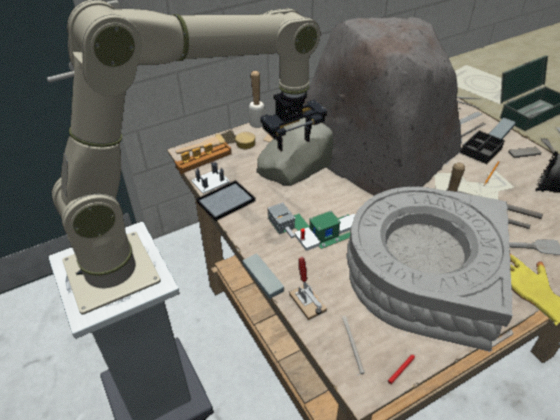

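The scene view shows, from left to right: rack with brass bows (150,285), fixture (198,275), tray (238,265), lock case (277,226) and green magazine (293,197) with the red handle at (305,210). The side view shows the same things. Next I localise them with the depth data.

Run:
```python
from h import *
im=np.zeros((560,790,3),np.uint8)+40; zb=np.full((560,790),-1.)
# rows: x from .75(top) to .19 ; cols: y from .62 (left) to -.17
for n in ['scene','side']:
    c=dict(np.load(f'pics/{n}0.npz'));P=cloud(c)
    c['z_map']
    m=(c['z_map']>0)&(P[...,2]<.12)&(P[...,2]>-.02)
    p=P[m];col=c['pixels'][m]
    o=np.argsort(p[:,2]);p=p[o];col=col[o]
    for q,k in zip(p,col):
        i=int((.85-q[0])*1000);j=int((.62-q[1])*1000)
        if 1<=i<558 and 1<=j<788:
            s=zb[i-1:i+2,j-1:j+2]<=q[2]
            im[i-1:i+2,j-1:j+2][s]=k; zb[i-1:i+2,j-1:j+2][s]=q[2]
for k in range(0,560,50): cv2.putText(im,f'{.85-k/1000:.2f}',(0,k+4),0,.35,(0,255,255))
for k in range(20,790,50): cv2.putText(im,f'{.62-k/1000:.2f}',(k-12,555),0,.35,(0,255,255));
cv2.imwrite('pics/ortho.png',im)
```

```text
(no output)
```

View pics/ortho.png

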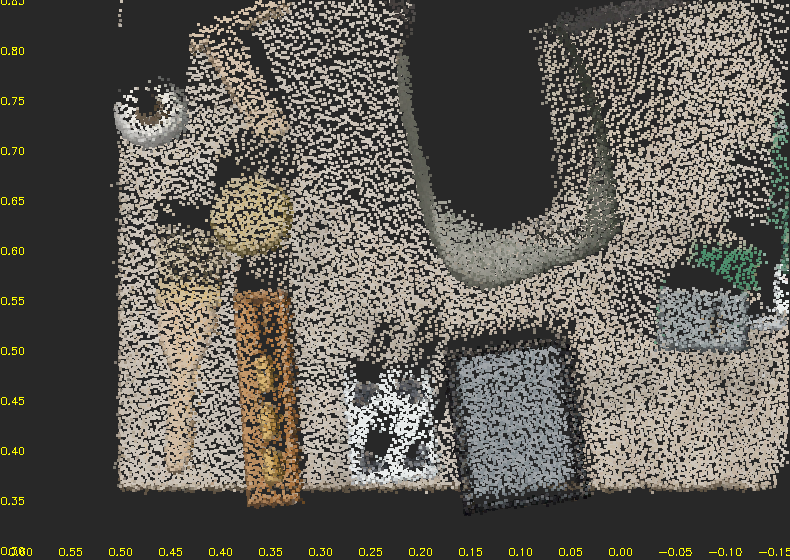

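```bash
python3 -m creep '[{"x":-0.03,"spin":10},{"x":-0.06,"y":-0.02,"spin":20},{"x":-0.09,"y":-0.04,"spin":30},{"x":-0.12,"y":-0.06,"spin":40},{"x":-0.14,"y":-0.08,"spin":50},{"x":-0.16,"y":-0.1,"spin":60},{"x":-0.16,"y":-0.12,"spin":70},{"x":-0.16,"y":-0.12,"spin":80},{"x":-0.16,"y":-0.12,"spin":90},{"x":-0.16,"y":-0.12,"spin":90}]'
python3 - <<'E'
from h import *
c=shot('wrist','w1'); np.savez('pics/w1',**c)
E
python3 -m creep '[{"x":-0.03,"y":0.05},{"x":-0.04,"y":0.1},{"x":-0.05,"y":0.15},{"x":-0.06,"y":0.2},{"x":-0.06,"y":0.25},{"x":-0.06,"y":0.3},{"x":-0.06,"y":0.34},{"x":-0.06,"y":0.38},{"x":-0.06,"y":0.4},{"x":-0.06,"y":0.4},{"x":-0.06,"y":0.4}]'
python3 - <<'E'
from h import *
c=shot('wrist','w2'); np.savez('pics/w2',**c)
E
```

```text
invalid input at $[0]: expected keys x, y, z, spin
invalid input at $[0]: expected keys x, y, z, spin
```

View pics/w1.png

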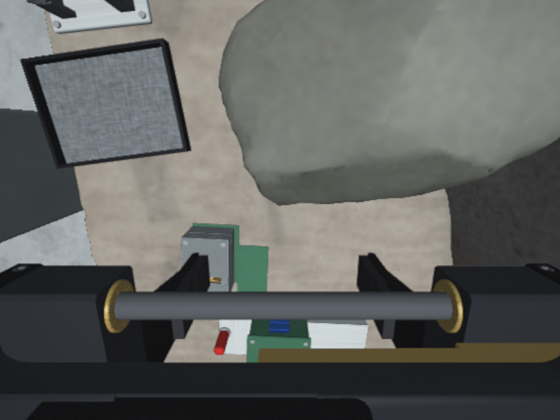

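View pics/w2.png

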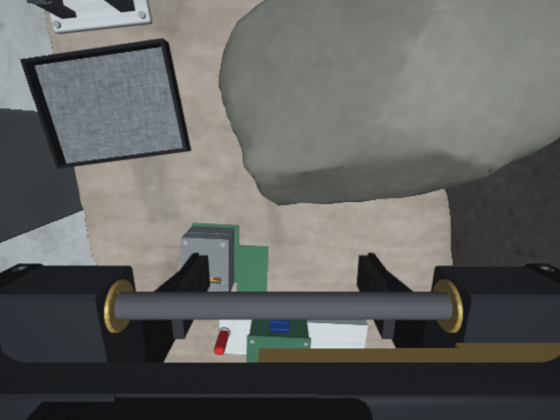

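```bash
python3 -m creep '[{"x":-0.03,"y":0,"z":0,"spin":10},{"x":-0.06,"y":-0.02,"z":0,"spin":20},{"x":-0.09,"y":-0.04,"z":0,"spin":30},{"x":-0.12,"y":-0.06,"z":0,"spin":40},{"x":-0.14,"y":-0.08,"z":0,"spin":50},{"x":-0.16,"y":-0.1,"z":0,"spin":60},{"x":-0.16,"y":-0.12,"z":0,"spin":70},{"x":-0.16,"y":-0.12,"z":0,"spin":80},{"x":-0.16,"y":-0.12,"z":0,"spin":90},{"x":-0.16,"y":-0.12,"z":0,"spin":90},{"x":-0.16,"y":-0.12,"z":0,"spin":90}]'
python3 - <<'E'
from h import *
c=shot('wrist','w3'); np.savez('pics/w3',**c)
E
python3 -m creep '[{"x":-0.03,"y":0.05,"z":0,"spin":0},{"x":-0.04,"y":0.1,"z":0,"spin":0},{"x":-0.05,"y":0.15,"z":0,"spin":0},{"x":-0.06,"y":0.2,"z":0,"spin":0},{"x":-0.06,"y":0.25,"z":0,"spin":0},{"x":-0.06,"y":0.3,"z":0,"spin":0},{"x":-0.06,"y":0.34,"z":0,"spin":0},{"x":-0.06,"y":0.38,"z":0,"spin":0},{"x":-0.06,"y":0.4,"z":0,"spin":0},{"x":-0.06,"y":0.4,"z":0,"spin":0},{"x":-0.06,"y":0.4,"z":0,"spin":0}]'
python3 - <<'E'
from h import *
c=shot('wrist','w4'); np.savez('pics/w4',**c)
E
```

```text
time: 1.62
ee_pos: [0.465, -0.1199, 0.2475]
eef_rot: [0.708, 0.706, 0.0, -0.0]
ft_force: [-0.8, -0.4, -0.4]
width: 0.0868
time: 3.05
ee_pos: [0.4052, 0.2791, 0.2475]
eef_rot: [0.708, 0.706, -0.0, 0.0]
ft_force: [0.4, -0.5, -0.5]
width: 0.0867
```

View pics/w3.png

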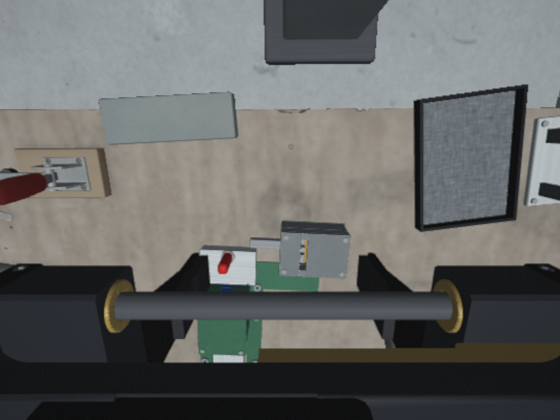

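View pics/w4.png

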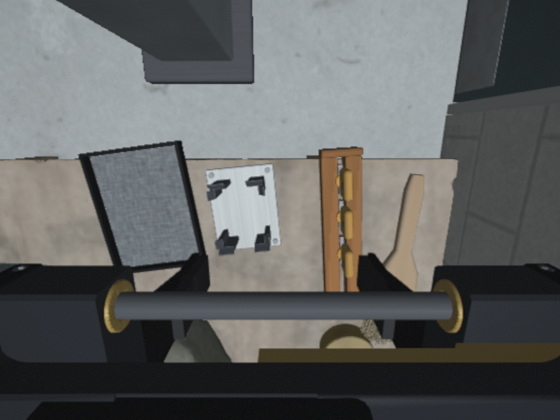

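w3: keyhole slot around (303,257), lock face (285–348, 225–275), red handle (226,262), tray (470,155). w4: three brass bows at (347,183), (347,220), (349,260), fixture plate (243,207), tray (142,205). Now I turn these into positions.

```bash
cat >> h.py <<'E'
def rect(p):
    (cx,cy),(w,h),a=cv2.minAreaRect(p[:,:2].astype(np.float32)*1000)
    if w<h: a-=90   # a: direction of long side
    a=(a+90)%180-90
    return np.round([cx,cy,max(w,h),min(w,h),a],1)
def pts(c,m,h):
    v,u=np.nonzero(m); return np.array([ray(c,a,b,h) for a,b in zip(u,v)])
def big(m,k=1):
    n,l,s,_=cv2.connectedComponentsWithStats(m.astype(np.uint8))
    o=np.argsort(-s[1:,4])[:k]+1; return [l==i for i in o]
E
python3 - <<'E'
from h import *
c=dict(np.load('pics/w3.npz'));P=cloud(c);b=c['pixels'].astype(int)
z=P[...,2];reg=np.zeros(z.shape,bool);reg[210:290,270:360]=1
f=big(reg&(abs(z-.05)<.006))[0]; print('face z',np.median(z[f]),'depth',rect(P[f])); 
p=pts(c,f,.05);print('ray',rect(p))
ff=cv2.morphologyEx(f.astype(np.uint8),cv2.MORPH_CLOSE,np.ones((15,15)))
br=reg&(b[...,2]-b[...,0]>20)
print('brass',np.argwhere(br).mean(0),br.sum(),z[br])
hole=big((ff>0)&reg&((z<.042)|(b[...,2]-b[...,0]>20)))[0]
print('slot',hole.sum(),rect(pts(c,hole,.05)),np.argwhere(hole).min(0),np.argwhere(hole).max(0))
reg[:]=0;reg[240:285,205:245]=1
h=reg&(b[...,2]>100)&(b[...,1]<60);print('handle',h.sum(),P[h].mean(0),z[h].max(),z[h].min())
t=h&(z>.055);print('top',t.sum(),P[t].mean(0))
m=np.zeros(z.shape,bool);m[85:235,410:530]=1
def tray(P,m,b):
    k=big(m&(b.max(-1)<60))[0]; q=P[k]; q=q[abs(q[:,2]-.016)<.008]; print('tray',rect(q))
tray(P,m,b)
crop=cv2.resize(c['pixels'][215:290,190:360],None,fx=4,fy=4,interpolation=cv2.INTER_CUBIC)
c=dict(np.load('pics/w4.npz'));P=cloud(c);b=c['pixels'].astype(int);z=P[...,2]
m[:]=0;m[135:275,75:210]=1;tray(P,m,b)
m[:]=0;m[150:290,300:380]=1
hsv=cv2.cvtColor(c['pixels'],cv2.COLOR_BGR2HSV)
bow=m&(z>.05);
for k in big(bow,4):
    if k.sum()>20: print('bow',k.sum(),np.argwhere(k).mean(0),P[k].mean(0),P[k].max(0),rect(P[k]))
rk=big(m&(abs(z-.026)<.006))[0];print('rack',rect(P[rk]))
m[:]=0;m[155:260,195:290]=1
pl=big(m&(b.min(-1)>150)&(abs(z-.008)<.006))[0];print('plate',rect(pts(c,pl,.008)))
an=m&(z>.04);print('angles',rect(P[an]),P[an].max(0))
crop2=cv2.resize(c['pixels'][140:290,190:380],None,fx=3,fy=3,interpolation=cv2.INTER_CUBIC)
H=np.zeros((760,690,3),np.uint8);H[:300,:680]=crop;H[305:755,:570]=crop2;cv2.imwrite('pics/crops.png',cv2.resize(H,None,fx=.78,fy=.78))
E
```

```text
face z 0.05021713440733075 depth [529.6 -82.1  82.   56.8  86.9]
ray [528.7 -82.1  81.9  58.2  86.9]
brass [251.9    304.8375] 80 [0.02912595 0.0310379  0.04898466 0.03046228 0.02908969 0.05010788
 0.02944346 0.02812354 0.04975221 0.02917352 0.02835079 0.02968881
 0.04952399 0.02853724 0.02770301 0.02848077 0.05097497 0.02951594
 0.02950882 0.02924424 0.05064673 0.03492784 0.0287885  0.02804612
 0.05113092 0.02825884 0.02968919 0.03026163 0.04600793 0.02923765
 0.02860514 0.04707384 0.02800322 0.02919947 0.04737362 0.02929176
 0.02913796 0.04796992 0.02852334 0.02979292 0.04881208 0.0302383
 0.02942672 0.04880316 0.02967361 0.02937325 0.04941665 0.0286462
 0.02867677 0.05056103 0.02939679 0.02930785 0.05106249 0.02973889
 0.02841512 0.02990592 0.0509     0.02956882 0.02865103 0.0293511
 0.04923213 0.02945503 0.02936197 0.0307516  0.0497223  0.02899961
 0.02862794 0.02915117 0.02997272 0.02945606 0.02985563 0.02965085
 0.02820224 0.02843038 0.02306158 0.04670921 0.02737574 0.02721525
 0.02495615 0.02732461]
slot 197 [527.6 -94.7  35.1   8.5  -2.9] [240 299] [267 307]
handle 77 [ 0.540
[... 179 characters left out ...]
20.5   7.3]
bow 811 [271.97040691 367.92355117] [0.39885509 0.32542809 0.2387345 ] [0.41520591 0.33294883 0.38476459] [367.4 309.9  98.1  17.1  26.3]
bow 350 [184.38 346.32] [0.38176995 0.34799993 0.06602518] [0.39955538 0.3556961  0.38476459] [356.  324.5 102.1  25.   43. ]
bow 317 [222.95268139 346.9148265 ] [0.42513294 0.35147143 0.06440188] [0.44319036 0.35826131 0.38476459] [380.9 324.8 137.6  20.7  30.9]
bow 301 [261.66445183 347.14285714] [0.4714952  0.35428842 0.06495502] [0.4916384  0.36115254 0.38476459] [406.6 325.6 181.7  17.9  23.9]
rack [438.4 353.5 183.6  48.4   3.7]
plate [422.5 230.5 106.4  83.5   5.4]
angles [395.8 233.6 147.5  76.9  -6.9] [0.46666113 0.28056682 0.38476459]
```

View pics/crops.png

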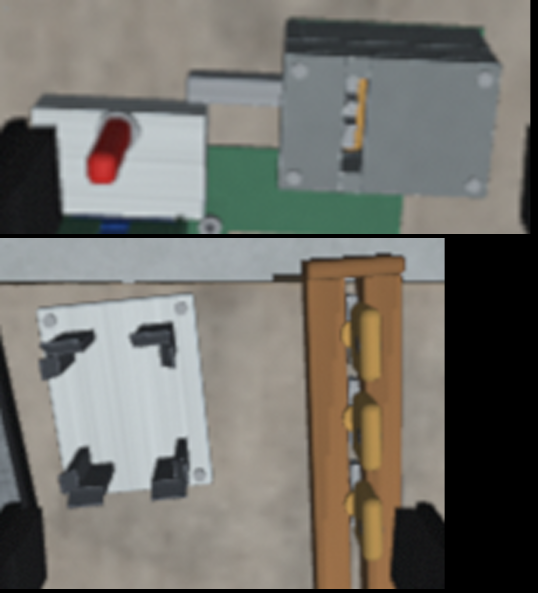

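Lock, slide and pocket are clear in the crop; latch bolt extends right of the case. Now exact bow tops with stray points filtered.

Run:
```python
from h import *
c=dict(np.load('pics/w4.npz'));P=cloud(c);b=c['pixels'].astype(int);z=P[...,2]
m=np.zeros(z.shape,bool);m[150:290,300:362]=1
top=m&(z>.058)&(z<.08)
for k in big(top,3): print('bow',k.sum(),np.median(z[k]),rect(pts(c,k,.066)),rect(P[k]))
rk=m&(abs(z-.026)<.004)
m[:]=0;m[155:260,195:290]=1
an=m&(z>.038)&(z<.06);
for k in big(an,4): print('angle',k.sum(),P[k].mean(0),P[k].min(0),P[k].max(0))
print(r.read_state()['joint_positions'],r.read_state()['ee_pos'])
```

```text
bow 305 0.06513918169498355 [382.2 348.7  33.4  10.7   3.6] [382.8 349.8  33.1  10.7   5.2]
bow 278 0.06517080021261809 [425.5 351.9  33.8  10.    3.1] [426.7 352.6  32.6  10.    3.4]
bow 249 0.06519395933740116 [472.9 354.6  35.3  10.3   3.6] [474.9 355.6  33.6   9.7   2.8]
angle 252 [0.45880156 0.2102179  0.04865209] [0.44890332 0.19987258 0.03821705] [0.46666113 0.22187928 0.05576031]
angle 218 [0.45499926 0.25639303 0.04918009] [0.44338524 0.24565888 0.03836122] [0.46305312 0.26548056 0.055119  ]
angle 208 [0.39054079 0.20310964 0.04953819] [0.38193003 0.19497453 0.03896936] [0.40127022 0.21482568 0.05647066]
angle 172 [0.38517871 0.25099156 0.05027004] [0.37759703 0.23894659 0.0386546 ] [0.39639154 0.2596949  0.05539185]
[-0.17822458  0.07218946 -0.53635575  1.77811751  0.03863905  1.30176518
  0.84491553] [0.40534606 0.27888197 0.24755245]
```

```bash
python3 -m creep '[{"x":0.03,"y":0.03,"z":0,"spin":3.7},{"x":0.06,"y":0.06,"z":-0.03,"spin":3.7},{"x":0.068,"y":0.076,"z":-0.06,"spin":3.7},{"x":0.068,"y":0.076,"z":-0.09,"spin":3.7},{"x":0.068,"y":0.076,"z":-0.12,"spin":3.7},{"x":0.068,"y":0.076,"z":-0.15,"spin":3.7},{"x":0.068,"y":0.076,"z":-0.175,"spin":3.7},{"x":0.068,"y":0.076,"z":-0.188,"spin":3.7},{"x":0.068,"y":0.076,"z":-0.1915,"spin":3.7},{"x":0.068,"y":0.076,"z":-0.1915,"spin":3.7},{"x":0.068,"y":0.076,"z":-0.1915,"spin":3.7}]' 0.04 25
python3 -m creep '[{"x":0,"y":0,"z":0,"spin":0},{"x":0,"y":0,"z":0,"spin":0},{"x":0,"y":0,"z":0,"spin":0},{"x":0,"y":0,"z":0,"spin":0},{"x":0,"y":0,"z":0,"spin":0}]' 0 30
python3 -m creep '[{"x":0,"y":0,"z":0.01,"spin":0},{"x":0,"y":0,"z":0.03,"spin":0},{"x":0,"y":0,"z":0.06,"spin":0},{"x":0,"y":0,"z":0.09,"spin":0},{"x":0,"y":0,"z":0.12,"spin":0},{"x":0,"y":0,"z":0.12,"spin":0}]'
python3 -c "
from h import *
c=shot('wrist','w5');np.savez('pics/w5',**c)"
```

```text
time: 4.47
ee_pos: [0.4735, 0.3564, 0.0571]
eef_rot: [0.684, 0.73, 0.001, 0.0]
ft_force: [0.3, 0.8, -0.4]
width: 0.0399
time: 5.1
ee_pos: [0.473, 0.356, 0.0561]
eef_rot: [0.684, 0.73, 0.0, -0.0]
ft_force: [0.1, 0.1, 0.2]
width: 0.0099
time: 5.85
ee_pos: [0.4741, 0.3572, 0.1801]
eef_rot: [0.684, 0.73, 0.003, 0.001]
ft_force: [0.7, -0.6, -1.0]
width: 0.0096
```

View pics/w5.png

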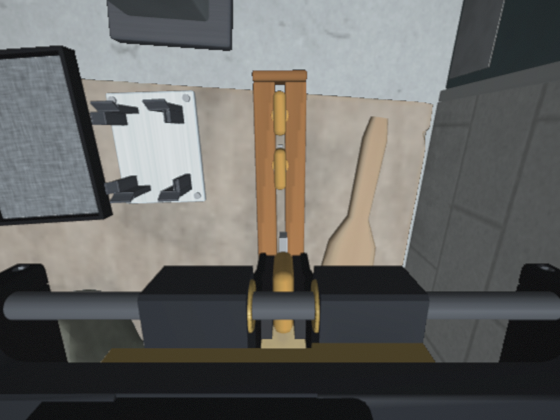

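```bash
python3 -m creep '[{"x":-0.03,"y":-0.03,"z":0,"spin":0},{"x":-0.05,"y":-0.07,"z":0,"spin":0},{"x":-0.05,"y":-0.12,"z":0,"spin":0},{"x":-0.05,"y":-0.17,"z":0,"spin":0},{"x":-0.05,"y":-0.22,"z":0,"spin":0},{"x":-0.05,"y":-0.27,"z":0,"spin":0},{"x":-0.05,"y":-0.32,"z":0,"spin":-2},{"x":-0.05,"y":-0.37,"z":0,"spin":-4},{"x":-0.04,"y":-0.42,"z":-0.01,"spin":-6.7},{"x":-0.03,"y":-0.44,"z":-0.02,"spin":-6.7},{"x":-0.023,"y":-0.45,"z":-0.026,"spin":-6.7},{"x":-0.023,"y":-0.45,"z":-0.026,"spin":-6.7}]'
python3 -m creep '[{"x":0,"y":0,"z":0,"spin":0},{"x":0,"y":0,"z":0,"spin":0},{"x":0,"y":0,"z":0,"spin":0}]'
python3 - <<'E'
from h import *
c=shot('wrist','w6');np.savez('pics/w6',**c);P=cloud(c);b=c['pixels'].astype(int);z=P[...,2]
reg=(abs(P[...,0]-.53)<.06)&(abs(P[...,1]+.09)<.06)
f=big(reg&(abs(z-.05)<.006))[0]; print('face z',np.median(z[f]),rect(pts(c,f,.05)),np.argwhere(f).min(0),np.argwhere(f).max(0))
ff=cv2.morphologyEx(f.astype(np.uint8),cv2.MORPH_CLOSE,np.ones((25,25)))
hole=big((ff>0)&((z<.045)|(b[...,2]-b[...,0]>20)))[0]
q=pts(c,hole,.05);print('slot',hole.sum(),rect(q),q.min(0),q.max(0))
s=r.read_state();print(s['ee_pos'],s['ft_force'],s['eef_rot'],s['joint_positions'])
v0,u0=np.argwhere(f).min(0);v1,u1=np.argwhere(f).max(0)
cv2.imwrite('pics/w6c.png',cv2.resize(c['pixels'][v0-20:v1+40,u0-80:u1+20],None,fx=3,fy=3))
E
```

```text
time: 7.4
ee_pos: [0.4498, -0.0936, 0.1494]
eef_rot: [0.725, 0.688, -0.0, -0.001]
ft_force: [0.0, 0.4, -0.8]
width: 0.0096
time: 7.78
ee_pos: [0.45, -0.0935, 0.1504]
eef_rot: [0.725, 0.689, 0.0, 0.0]
ft_force: [-1.0, 0.6, -0.4]
width: 0.0098
face z 0.05018263683392379 [549.9 -97.5  19.5  14.   86.9] [326 272] [339 293]
slot 114 [546.7 -96.9  16.5   7.5  86.9] [ 0.54252007 -0.10492637  0.05      ] [ 0.55055449 -0.08849151  0.05      ]
[ 0.45004334 -0.09363839  0.15032606] [ 0.1707061   0.09904065 -0.95900446] [7.25167653e-01 6.88572323e-01 1.23223456e-04 1.25606053e-04] [ 0.28785981  0.06269804 -0.1872965   1.99419699  0.01316441  1.08547591
  1.61382247]
```

View pics/w6c.png

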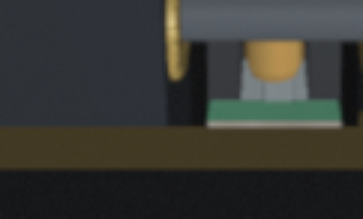

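```bash
python3 -m creep '[{"x":0.03,"y":0,"z":0,"spin":0},{"x":0.06,"y":-0.001,"z":0,"spin":0},{"x":0.079,"y":-0.001,"z":-0.01,"spin":0},{"x":0.079,"y":-0.001,"z":-0.03,"spin":0},{"x":0.079,"y":-0.001,"z":-0.044,"spin":0},{"x":0.079,"y":-0.001,"z":-0.044,"spin":0},{"x":0.079,"y":-0.001,"z":-0.044,"spin":0}]'
python3 -m creep '[{"x":0,"y":0,"z":-0.003,"spin":0},{"x":0,"y":0,"z":-0.006,"spin":0},{"x":0,"y":0,"z":-0.009,"spin":0},{"x":0,"y":0,"z":-0.01,"spin":0},{"x":0,"y":0,"z":-0.01,"spin":0}]'
python3 -c "
from h import *
c=shot('wrist','w7');shot('side','s7');s=shot('scene')['pixels']
s=r.read_state();print(s['ee_pos'],s['ft_force'],s['torque'])"
```

```text
time: 8.7
ee_pos: [0.5293, -0.095, 0.1068]
eef_rot: [0.725, 0.688, 0.0, 0.0]
ft_force: [0.5, 0.6, -0.6]
width: 0.0094
time: 9.32
ee_pos: [0.5286, -0.095, 0.0957]
eef_rot: [0.725, 0.688, -0.0, -0.0]
ft_force: [-2.0, -0.2, -2.0]
width: 0.0097
[ 0.52860401 -0.09498897  0.09576123] [-1.57500454 -0.09287137 -0.94227181] [ 0.09993969  0.54527249 -0.00447954]
```

```bash
python3 -m creep '[{"x":-0.0007,"y":0,"z":-0.002,"spin":0},{"x":-0.0007,"y":0,"z":-0.004,"spin":0},{"x":-0.0007,"y":0,"z":-0.006,"spin":0},{"x":-0.0007,"y":0,"z":-0.006,"spin":0}]'
python3 -m creep '[{"x":0,"y":0,"z":-0.001,"spin":0},{"x":0,"y":0,"z":-0.002,"spin":0},{"x":0,"y":0,"z":-0.003,"spin":0},{"x":0,"y":0,"z":-0.003,"spin":0}]'
python3 -c "
from h import *
s=r.read_state();print(s['ee_pos'],s['ft_force'],s['torque'])"
```

```text
time: 9.98
ee_pos: [0.5284, -0.095, 0.0899]
eef_rot: [0.725, 0.688, 0.0, 0.0]
ft_force: [-0.8, 0.2, -0.7]
width: 0.0098
time: 10.48
ee_pos: [0.5286, -0.095, 0.088]
eef_rot: [0.725, 0.688, 0.0, 0.0]
ft_force: [-5.6, 0.8, 9.4]
width: 0.0097
[ 0.52855333 -0.09501255  0.08802646] [-5.57255604  0.83971043  9.41845073] [ 0.25401295  1.26484088 -0.04624025]
```

```bash
cat >> h.py <<'E'
def tray(names=('scene','side')):
    for n in names:
        c=shot(n);P=cloud(c);b=c['pixels'];z=P[...,2]
        m=(b.max(-1)<65)&(abs(z-.014)<.009)&(P[...,0]<.56)&(P[...,0]>.33)&(P[...,1]<.2)&(P[...,1]>0)
        k=big(cv2.dilate(m.astype(np.uint8),np.ones((5,5))))[0]&m
        print('tray',n,k.sum(),rect(P[k]))
E
python3 -m creep '[{"x":0,"y":0,"z":0.01,"spin":0},{"x":0,"y":0,"z":0.03,"spin":0},{"x":-0.01,"y":0,"z":0.06,"spin":0},{"x":-0.05,"y":0,"z":0.07,"spin":2},{"x":-0.06,"y":0.04,"z":0.07,"spin":5},{"x":-0.06,"y":0.08,"z":0.07,"spin":8},{"x":-0.06,"y":0.12,"z":0.07,"spin":10},{"x":-0.06,"y":0.15,"z":0.07,"spin":10},{"x":-0.06,"y":0.17,"z":0.07,"spin":10},{"x":-0.05,"y":0.178,"z":0.07,"spin":10},{"x":-0.05,"y":0.178,"z":0.07,"spin":10}]'
python3 -c "
from h import *
tray();s=r.read_state();print(s['ee_pos'],s['width'])"
```

```text
time: 11.85
ee_pos: [0.4792, 0.0829, 0.1573]
eef_rot: [0.663, 0.749, 0.0, 0.0]
ft_force: [-0.1, -0.5, -0.4]
width: 0.0094
tray scene 516 [423.7 106.2 166.6 122.7   7.3]
tray side 314 [421.6 115.4 163.1 154.9   8.4]
[0.47853693 0.08204813 0.15697217] 0.009739824909077799
```

```bash
python3 -m creep '[{"x":0,"y":0,"z":-0.03,"spin":0},{"x":0,"y":0,"z":-0.06,"spin":0},{"x":0,"y":0,"z":-0.085,"spin":0},{"x":0,"y":0,"z":-0.098,"spin":0},{"x":0,"y":0,"z":-0.1,"spin":0},{"x":0,"y":0,"z":-0.1,"spin":0}]'
python3 -m creep '[{"x":0,"y":0,"z":0,"spin":0},{"x":0,"y":0,"z":0,"spin":0},{"x":0,"y":0.01,"z":0,"spin":0},{"x":-0.002,"y":0.02,"z":0,"spin":0},{"x":-0.004,"y":0.03,"z":0,"spin":0},{"x":-0.005,"y":0.038,"z":0,"spin":0},{"x":-0.006,"y":0.045,"z":0,"spin":0},{"x":-0.006,"y":0.045,"z":0.03,"spin":0},{"x":-0.006,"y":0.045,"z":0.07,"spin":0},{"x":-0.02,"y":0.08,"z":0.1,"spin":0},{"x":-0.04,"y":0.12,"z":0.1,"spin":-3.7}]' 0.03
python3 -m creep '[{"x":0,"y":0.05,"z":0,"spin":0},{"x":0,"y":0.1,"z":0,"spin":0},{"x":0,"y":0.13,"z":0,"spin":0},{"x":0,"y":0.13,"z":0,"spin":0},{"x":0,"y":0.13,"z":0,"spin":0}]'
python3 -c "
from h import *
c=shot('wrist','w8');s=r.read_state();print(s['ee_pos'],s['eef_rot'])"
```

```text
time: 12.7
ee_pos: [0.4789, 0.0829, 0.0578]
eef_rot: [0.663, 0.749, 0.0, 0.0]
ft_force: [-0.4, -0.8, -0.5]
width: 0.0099
time: 14.08
ee_pos: [0.4396, 0.2041, 0.1596]
eef_rot: [0.688, 0.726, 0.002, 0.001]
ft_force: [-0.5, 0.7, -0.2]
width: 0.0299
time: 14.7
ee_pos: [0.4385, 0.3322, 0.1568]
eef_rot: [0.687, 0.727, -0.0, 0.0]
ft_force: [0.7, -0.7, 0.2]
width: 0.0298
[0.43865817 0.33179474 0.15691864] [ 6.86956370e-01  7.26698555e-01 -3.09516873e-04  2.46237636e-04]
```

View pics/w8.png

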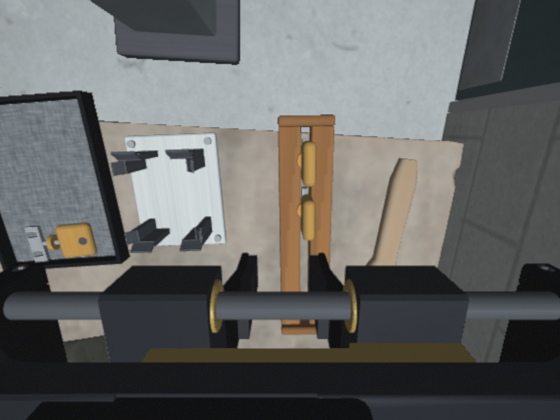

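```bash
python3 -m creep '[{"x":-0.013,"y":0.021,"z":-0.03,"spin":0.4},{"x":-0.013,"y":0.021,"z":-0.06,"spin":0.4},{"x":-0.013,"y":0.021,"z":-0.085,"spin":0.4},{"x":-0.013,"y":0.021,"z":-0.098,"spin":0.4},{"x":-0.013,"y":0.021,"z":-0.101,"spin":0.4},{"x":-0.013,"y":0.021,"z":-0.101,"spin":0.4},{"x":-0.013,"y":0.021,"z":-0.101,"spin":0.4}]' 0.03
python3 -m creep '[{"x":0,"y":0,"z":0,"spin":0},{"x":0,"y":0,"z":0,"spin":0},{"x":0,"y":0,"z":0,"spin":0},{"x":0,"y":0,"z":0,"spin":0}]' 0 30
python3 -m creep '[{"x":0,"y":0,"z":0.01,"spin":0},{"x":0,"y":0,"z":0.04,"spin":0},{"x":0,"y":0,"z":0.08,"spin":0},{"x":0,"y":-0.01,"z":0.11,"spin":0},{"x":0,"y":-0.05,"z":0.115,"spin":0},{"x":0,"y":-0.1,"z":0.115,"spin":0},{"x":0,"y":-0.15,"z":0.115,"spin":0},{"x":0,"y":-0.2,"z":0.115,"spin":0},{"x":0,"y":-0.25,"z":0.115,"spin":0},{"x":0,"y":-0.3,"z":0.115,"spin":-2},{"x":0,"y":-0.35,"z":0.11,"spin":-4},{"x":0,"y":-0.4,"z":0.1,"spin":-6.5}]'
python3 -m creep '[{"x":0.03,"y":-0.03,"z":0,"spin":0},{"x":0.06,"y":-0.045,"z":0,"spin":0},{"x":0.09,"y":-0.0475,"z":0,"spin":0},{"x":0.1025,"y":-0.0475,"z":0,"spin":0},{"x":0.1025,"y":-0.0475,"z":-0.03,"spin":0},{"x":0.1025,"y":-0.0475,"z":-0.045,"spin":0},{"x":0.1025,"y":-0.0475,"z":-0.05,"spin":0},{"x":0.1025,"y":-0.0475,"z":-0.05,"spin":0}]'
python3 -c "
from h import *
s=r.read_state();print(s['ee_pos'],s['ft_force'],s['torque'],s['eef_rot'])"
```

```text
time: 15.62
ee_pos: [0.4258, 0.3543, 0.057]
eef_rot: [0.684, 0.73, 0.001, 0.0]
ft_force: [1.2, 0.7, 0.5]
width: 0.0297
time: 16.12
ee_pos: [0.4254, 0.3538, 0.0562]
eef_rot: [0.684, 0.73, -0.0, 0.0]
ft_force: [0.3, -1.8, 2.2]
width: 0.0099
time: 17.62
ee_pos: [0.4256, -0.0473, 0.157]
eef_rot: [0.724, 0.689, 0.001, 0.001]
ft_force: [0.3, 0.3, -1.8]
width: 0.0095
time: 18.62
ee_pos: [0.5278, -0.0934, 0.1065]
eef_rot: [0.724, 0.69, 0.0, 0.0]
ft_force: [-0.8, -0.1, -0.1]
width: 0.0094
[ 0.52776624 -0.09341845  0.1064803 ] [-0.82765195 -0.14742046 -0.09852624] [ 0.09673728 -0.04190366  0.00420474] [7.24123902e-01 6.89669899e-01 6.63547735e-05 1.62900695e-05]
```

```bash
python3 -m creep '[{"x":0,"y":-0.0014,"z":-0.003,"spin":-0.2},{"x":0,"y":-0.0014,"z":-0.006,"spin":-0.2},{"x":0,"y":-0.0014,"z":-0.009,"spin":-0.2},{"x":0,"y":-0.0014,"z":-0.012,"spin":-0.2},{"x":0,"y":-0.0014,"z":-0.015,"spin":-0.2},{"x":0,"y":-0.0014,"z":-0.0165,"spin":-0.2},{"x":0,"y":-0.0014,"z":-0.0165,"spin":-0.2}]'
python3 -m creep '[{"x":0,"y":0,"z":-0.001,"spin":0},{"x":0,"y":0,"z":-0.002,"spin":0},{"x":0,"y":0,"z":-0.003,"spin":0},{"x":0,"y":0,"z":-0.003,"spin":0}]'
python3 -c "
from h import *
s=r.read_state();print(s['ee_pos'],s['ft_force'],s['torque'])"
```

```text
time: 19.5
ee_pos: [0.5278, -0.0949, 0.0894]
eef_rot: [0.725, 0.688, -0.0, -0.0]
ft_force: [-0.9, 0.7, -1.3]
width: 0.0097
time: 20.0
ee_pos: [0.5278, -0.0949, 0.0865]
eef_rot: [0.725, 0.688, -0.0, -0.0]
ft_force: [-0.1, -0.7, -0.9]
width: 0.0096
[ 0.52775165 -0.09489178  0.08649479] [-0.08675667 -0.74306966 -0.86761887] [ 0.09931653 -0.03767071 -0.04033172]
```

```bash
python3 -m creep '[{"x":0,"y":0,"z":-0.002,"spin":0},{"x":0,"y":0,"z":-0.004,"spin":0},{"x":0,"y":0,"z":-0.006,"spin":0},{"x":0,"y":0,"z":-0.0065,"spin":0},{"x":0,"y":0,"z":-0.0065,"spin":0}]'
python3 -m creep '[{"x":0,"y":0,"z":0,"spin":-5},{"x":0,"y":0,"z":0,"spin":-10},{"x":0,"y":0,"z":0,"spin":-15},{"x":0,"y":0,"z":0,"spin":-20},{"x":0,"y":0,"z":0,"spin":-25},{"x":0,"y":0,"z":0,"spin":-25}]'
python3 -c "
from h import *
s=r.read_state();print(s['ee_pos'],s['ft_force'],s['torque'],s['joint_positions'])"
```

```text
time: 20.62
ee_pos: [0.5278, -0.0949, 0.0802]
eef_rot: [0.725, 0.688, 0.0, -0.0]
ft_force: [0.5, 0.7, 2.0]
width: 0.0098
time: 21.38
ee_pos: [0.5278, -0.0952, 0.0801]
eef_rot: [0.857, 0.515, -0.0, 0.0]
ft_force: [-2.3, -0.3, 1.1]
width: 0.0098
[ 0.52775003 -0.0951589   0.08013325] [-2.32199656 -0.34362623  1.07525338] [-0.27754112  0.20991525  0.0406154 ] [ 0.17951359  0.3025158  -0.09905477  1.87502501  0.03620007  0.96579644
  1.14679998]
```

```bash
python3 -m creep '[{"x":0,"y":0,"z":0,"spin":-5},{"x":0,"y":0,"z":0,"spin":-10},{"x":0,"y":0,"z":0,"spin":-15},{"x":0,"y":0,"z":0,"spin":-20},{"x":0,"y":0,"z":0,"spin":-25},{"x":0,"y":0,"z":0,"spin":-30},{"x":0,"y":0,"z":0,"spin":-35},{"x":0,"y":0,"z":0,"spin":-40},{"x":0,"y":0,"z":0,"spin":-45},{"x":0,"y":0,"z":0,"spin":-45}]' - 45
python3 -c "
from h import *
s=r.read_state();print(s['ee_pos'],s['ft_force'],s['torque'])"
python3 -m creep '[{"x":0,"y":0,"z":0,"spin":-3},{"x":0,"y":0,"z":0,"spin":-6},{"x":0,"y":0,"z":0,"spin":-9},{"x":0,"y":0,"z":0,"spin":-9}]'
python3 -c "
from h import *
s=r.read_state();print(s['ee_pos'],s['ft_force'],s['torque'])
c=shot('side','s9')
cv2.imwrite('pics/s9c.png',cv2.resize(c['pixels'][180:260,240:360],None,fx=5,fy=5,interpolation=2))"
```

```text
time: 22.62
ee_pos: [0.5285, -0.0945, 0.0802]
eef_rot: [0.989, 0.149, 0.001, 0.0]
ft_force: [2.1, 0.4, -2.3]
width: 0.0092
[ 0.52845314 -0.09454452  0.08021946] [ 2.09332189  0.38594928 -2.27340602] [ 0.11769371 -0.74005594  0.08939342]
time: 23.12
ee_pos: [0.5284, -0.0946, 0.0802]
eef_rot: [0.997, 0.071, 0.001, -0.0]
ft_force: [4.3, 0.8, -1.4]
width: 0.0094
[ 0.52835939 -0.09457472  0.08023127] [ 4.31254612  0.7940601  -1.44679887] [ 0.30116703 -0.81901835  0.09043927]
```

View pics/s9c.png

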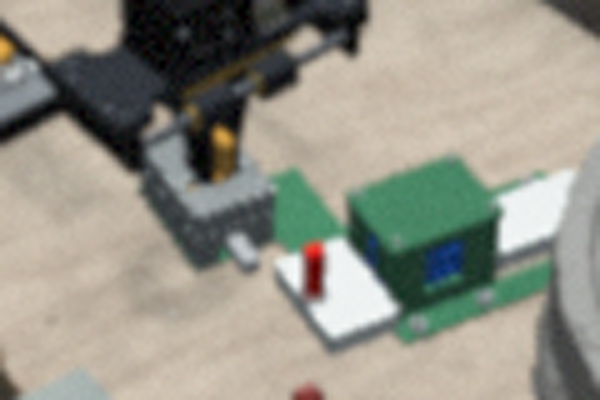

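The bolt has drawn in and clears the slide (tip at (245,255), slide front edge at (280,265)); I turn on to the stop.

```bash
python3 -m creep '[{"x":0,"y":0,"z":0,"spin":-2},{"x":0,"y":0,"z":0,"spin":-4},{"x":0,"y":0,"z":0,"spin":-6},{"x":0,"y":0,"z":0,"spin":-6},{"x":0,"y":0,"z":0,"spin":-6}]'
python3 -c "
from h import *
s=r.read_state();print(s['ee_pos'],s['ft_force'],s['torque'],s['eef_rot'])"
python3 -m creep '[{"x":0,"y":0,"z":0,"spin":-2},{"x":0,"y":0,"z":0,"spin":-4},{"x":0,"y":0,"z":0,"spin":-6},{"x":0,"y":0,"z":0,"spin":-6},{"x":0,"y":0,"z":0,"spin":-6}]'
python3 -c "
from h import *
s=r.read_state();print(s['ee_pos'],s['ft_force'],s['torque'],s['eef_rot'])"
```

```text
time: 23.8
ee_pos: [0.5286, -0.0947, 0.0803]
eef_rot: [1.0, 0.017, 0.001, -0.0]
ft_force: [5.9, 1.2, -3.1]
width: 0.0095
[ 0.52859528 -0.09465938  0.0803153 ] [ 5.88894368  1.19733428 -3.08524537] [ 0.46143577 -1.64211901  0.10523701] [ 9.99850502e-01  1.72670114e-02  9.07724041e-04 -2.99098756e-05]
time: 24.42
ee_pos: [0.5287, -0.0947, 0.0803]
eef_rot: [0.999, -0.034, 0.001, 0.0]
ft_force: [6.9, 1.4, -4.1]
width: 0.0101
[ 0.52871682 -0.09469285  0.080336  ] [ 6.85187449  1.407093   -4.0983534 ] [ 0.20440015 -1.82408556  0.84324176] [ 9.99408338e-01 -3.43788614e-02  1.01453145e-03  1.95349068e-04]
```

```bash
python3 -m creep '[{"x":0,"y":0,"z":0,"spin":-1},{"x":0,"y":0,"z":0,"spin":-2},{"x":0,"y":0,"z":0,"spin":-2}]'
python3 -c "
from h import *
s=r.read_state();print(s['ee_pos'],s['ft_force'],s['torque'],s['eef_rot'],s['width'])"
```

```text
time: 24.8
ee_pos: [0.5287, -0.0945, 0.0804]
eef_rot: [0.999, -0.052, 0.001, 0.0]
ft_force: [6.8, 1.9, -2.6]
width: 0.0104
[ 0.52865923 -0.09448628  0.08038256] [ 6.84936765  1.92962969 -2.5555346 ] [ 0.39148929 -1.61324392  0.89349556] [ 9.98653315e-01 -5.18719869e-02  9.22332465e-04  5.30208235e-05] 0.010431402105683643
```

```bash
python3 -m creep '[{"x":0,"y":0,"z":0,"spin":8},{"x":0,"y":0,"z":0,"spin":16},{"x":0,"y":0,"z":0,"spin":24},{"x":0,"y":0,"z":0,"spin":32},{"x":0,"y":0,"z":0,"spin":40},{"x":0,"y":0,"z":0,"spin":48},{"x":0,"y":0,"z":0,"spin":56},{"x":0,"y":0,"z":0,"spin":64},{"x":0,"y":0,"z":0,"spin":72},{"x":0,"y":0,"z":0,"spin":80},{"x":0,"y":0,"z":0,"spin":88},{"x":0,"y":0,"z":0,"spin":93}]'
python3 -m creep '[{"x":0,"y":0,"z":0,"spin":0},{"x":0,"y":0,"z":0,"spin":0}]'
python3 -c "
from h import *
s=r.read_state();print(s['ee_pos'],s['ft_force'],s['torque'],s['eef_rot'],s['width'])"
python3 -m creep '[{"x":0,"y":0,"z":0.002,"spin":0},{"x":0,"y":0,"z":0.004,"spin":0},{"x":0,"y":0,"z":0.004,"spin":0}]'
```

```text
time: 26.3
ee_pos: [0.5272, -0.0956, 0.0802]
eef_rot: [0.725, 0.689, -0.001, -0.0]
ft_force: [-0.2, 0.2, 3.3]
width: 0.0098
time: 26.55
ee_pos: [0.5273, -0.0955, 0.0802]
eef_rot: [0.726, 0.687, -0.001, -0.0]
ft_force: [-2.2, -1.4, 5.9]
width: 0.0097
[ 0.52725284 -0.09554379  0.08016251] [-2.15502685 -1.43258495  5.86744051] [-0.33111318  0.50828861 -0.00282114] [ 7.26400631e-01  6.87271201e-01 -6.20654133e-04 -1.87154840e-04] 0.009675520087815356
time: 26.92
ee_pos: [0.5277, -0.0948, 0.0841]
eef_rot: [0.725, 0.688, -0.0, -0.0]
ft_force: [0.5, 0.4, -1.6]
width: 0.0093
```

```bash
python3 -m creep '[{"x":0,"y":0,"z":0.01,"spin":0},{"x":0,"y":0,"z":0.03,"spin":0},{"x":-0.02,"y":0,"z":0.07,"spin":0},{"x":-0.06,"y":0,"z":0.075,"spin":2},{"x":-0.092,"y":0.04,"z":0.075,"spin":5},{"x":-0.092,"y":0.08,"z":0.075,"spin":8},{"x":-0.092,"y":0.12,"z":0.075,"spin":10},{"x":-0.092,"y":0.15,"z":0.075,"spin":10},{"x":-0.092,"y":0.172,"z":0.075,"spin":10},{"x":-0.092,"y":0.172,"z":0.075,"spin":10},{"x":-0.092,"y":0.172,"z":0.075,"spin":10}]'
python3 -c "
from h import *
tray();s=r.read_state();print(s['ee_pos'],s['width'])"
```

```text
time: 28.3
ee_pos: [0.4359, 0.0764, 0.1594]
eef_rot: [0.663, 0.749, -0.0, 0.0]
ft_force: [-0.0, -1.1, -0.9]
width: 0.0098
tray scene 478 [424.1 107.2 164.7 122.1   7.8]
tray side 311 [422.2 116.1 165.7 154.    8.4]
[0.43590912 0.07616902 0.15921066] 0.009903351082676327
```

```bash
python3 -m creep '[{"x":0,"y":0,"z":-0.03,"spin":0},{"x":0,"y":0,"z":-0.06,"spin":0},{"x":0,"y":0,"z":-0.085,"spin":0},{"x":0,"y":0,"z":-0.099,"spin":0},{"x":0,"y":0,"z":-0.101,"spin":0},{"x":0,"y":0,"z":-0.101,"spin":0}]'
python3 -m creep '[{"x":0,"y":0,"z":0,"spin":0},{"x":0,"y":0,"z":0,"spin":0},{"x":0,"y":0.01,"z":0,"spin":0},{"x":-0.002,"y":0.02,"z":0,"spin":0},{"x":-0.004,"y":0.03,"z":0,"spin":0},{"x":-0.005,"y":0.038,"z":0,"spin":0},{"x":-0.006,"y":0.045,"z":0,"spin":0},{"x":-0.006,"y":0.045,"z":0.03,"spin":0},{"x":-0.006,"y":0.045,"z":0.06,"spin":0},{"x":-0.006,"y":0.02,"z":0.08,"spin":-3},{"x":0,"y":-0.03,"z":0.1,"spin":-6},{"x":0,"y":-0.08,"z":0.1,"spin":-10}]' 0.03
python3 -m creep '[{"x":0,"y":-0.05,"z":0.03,"spin":0},{"x":0,"y":-0.1,"z":0.03,"spin":0},{"x":0,"y":-0.15,"z":0.03,"spin":0},{"x":0.02,"y":-0.185,"z":0.02,"spin":0},{"x":0.02,"y":-0.185,"z":0.02,"spin":0},{"x":0.02,"y":-0.185,"z":0.02,"spin":0}]' 0.045
python3 - <<'E'
from h import *
tray(('side',))
c=shot('wrist','w10');np.savez('pics/w10',**c);P=cloud(c);b=c['pixels'].astype(int);z=P[...,2]
h=(b[...,2]>100)&(b[...,1]<60)&(z>.056)&(z<.07);
for k in big(h,2): print('handle',k.sum(),P[k].mean(0),rect(pts(c,k,.062)),np.argwhere(k).mean(0))
print(r.read_state()['ee_pos'],r.read_state()['eef_rot'])
E
```

```text
time: 29.15
ee_pos: [0.4364, 0.0771, 0.0588]
eef_rot: [0.663, 0.749, 0.0, 0.0]
ft_force: [0.9, 0.1, -0.2]
width: 0.0097
time: 30.65
ee_pos: [0.4369, -0.0041, 0.1598]
eef_rot: [0.726, 0.688, 0.001, 0.001]
ft_force: [1.1, -0.0, -0.6]
width: 0.03
time: 31.4
ee_pos: [0.4557, -0.1872, 0.1779]
eef_rot: [0.725, 0.688, -0.0, -0.0]
ft_force: [0.8, 0.3, 0.1]
width: 0.0448
tray side 312 [424.3 102.5 160.3 125.5   7.5]
[ 0.45584018 -0.18687282  0.17822854] [ 7.24921873e-01  6.88831084e-01  1.10754846e-04 -6.89006447e-05]
```

View pics/w10.png

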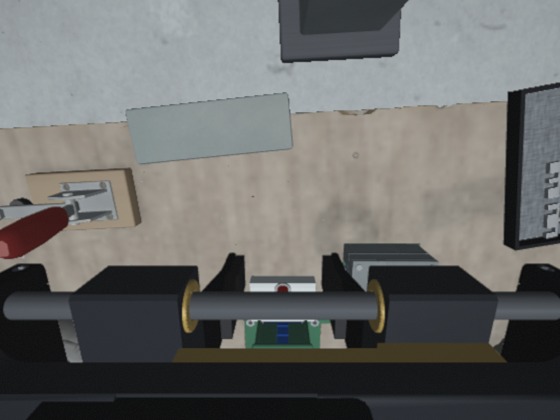

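```bash
python3 -m creep '[{"x":0.04,"y":-0.001,"z":0,"spin":0},{"x":0.08,"y":-0.0023,"z":-0.02,"spin":0},{"x":0.0846,"y":-0.0023,"z":-0.05,"spin":0},{"x":0.0846,"y":-0.0023,"z":-0.08,"spin":0},{"x":0.0846,"y":-0.0023,"z":-0.105,"spin":0},{"x":0.0846,"y":-0.0023,"z":-0.122,"spin":0},{"x":0.0846,"y":-0.0023,"z":-0.126,"spin":0},{"x":0.0846,"y":-0.0023,"z":-0.126,"spin":0}]'
python3 -m creep '[{"x":0,"y":0,"z":0,"spin":0},{"x":0,"y":0,"z":0,"spin":0},{"x":0,"y":0,"z":0,"spin":0},{"x":0,"y":0,"z":0,"spin":0}]' 0 20
python3 -m creep '[{"x":-0.005,"y":0.0003,"z":0,"spin":0},{"x":-0.01,"y":0.0005,"z":0,"spin":0},{"x":-0.02,"y":0.001,"z":0,"spin":0},{"x":-0.03,"y":0.0016,"z":0,"spin":0},{"x":-0.04,"y":0.0021,"z":0,"spin":0},{"x":-0.05,"y":0.0026,"z":0,"spin":0},{"x":-0.06,"y":0.0031,"z":0,"spin":0},{"x":-0.07,"y":0.0037,"z":0,"spin":0},{"x":-0.08,"y":0.0042,"z":0,"spin":0},{"x":-0.087,"y":0.0046,"z":0,"spin":0},{"x":-0.088,"y":0.0046,"z":0,"spin":0},{"x":-0.088,"y":0.0046,"z":0,"spin":0}]'
python3 -c "
from h import *
s=r.read_state();print(s['ee_pos'],s['ft_force'],s['torque'],s['width'])"
```

```text
time: 32.5
ee_pos: [0.5408, -0.1901, 0.0528]
eef_rot: [0.725, 0.688, 0.0, 0.0]
ft_force: [-0.0, -0.5, -0.1]
width: 0.0451
time: 33.0
ee_pos: [0.5404, -0.1913, 0.0523]
eef_rot: [0.726, 0.688, -0.0, 0.001]
ft_force: [0.5, -14.6, -4.3]
width: 0.0132
time: 34.5
ee_pos: [0.4525, -0.1872, 0.0522]
eef_rot: [0.726, 0.688, -0.0, 0.001]
ft_force: [2.1, -6.2, -3.8]
width: 0.012
[ 0.45247862 -0.18720839  0.05223774] [ 2.13604688 -6.24032594 -3.79896694] [-1.30098329 -0.31906588  0.04387488] 0.012048683850371023
```

```bash
python3 -m creep '[{"x":0,"y":0,"z":0,"spin":0},{"x":0,"y":0,"z":0,"spin":0},{"x":0,"y":0,"z":0.02,"spin":0},{"x":0,"y":0,"z":0.06,"spin":0},{"x":0,"y":0,"z":0.11,"spin":0},{"x":-0.005,"y":0.005,"z":0.16,"spin":0},{"x":-0.01,"y":0.01,"z":0.2,"spin":0},{"x":-0.01,"y":0.01,"z":0.2,"spin":0},{"x":-0.01,"y":0.01,"z":0.2,"spin":0}]' 0.06
python3 - <<'E'
from h import *
c=shot('wrist','w11');np.savez('pics/w11',**c);P=cloud(c);b=c['pixels'].astype(int);z=P[...,2]
print(r.read_state()['ee_pos'])
h=(b[...,2]>100)&(b[...,1]<60)&(z>.05)&(z<.07)&(P[...,1]>-.25);
for k in big(h,1): print('handle',k.sum(),P[k].mean(0),P[k].max(0),np.argwhere(k).mean(0))
m=(b[...,0]>90)&(b[...,2]<90)&(b[...,0]-b[...,2]>50)&(z>.015)&(z<.04)
for k in big(m,2): print('packer',k.sum(),np.median(z[k]),rect(P[k]),rect(pts(c,k,.024)),np.argwhere(k).mean(0))
cv2.imwrite('pics/w11c.png',cv2.resize(c['pixels'][120:300,180:380],None,fx=3,fy=3))
E
```

```text
time: 35.62
ee_pos: [0.4422, -0.1754, 0.2514]
eef_rot: [0.725, 0.688, -0.0, -0.0]
ft_force: [-0.2, 0.4, -0.8]
width: 0.0602
[ 0.44195192 -0.17539391  0.2508911 ]
handle 79 [ 0.45320586 -0.18551927  0.06118232] [ 0.45886717 -0.18065545  0.06339122] [214.35443038 272.82278481]
packer 1454 0.02413195312562075 [ 532.3 -190.    68.1   42.3   -2.9] [ 530.1 -189.8   62.8   42.3   -3.1] [262.74484182 274.20082531]
```

View pics/w11c.png

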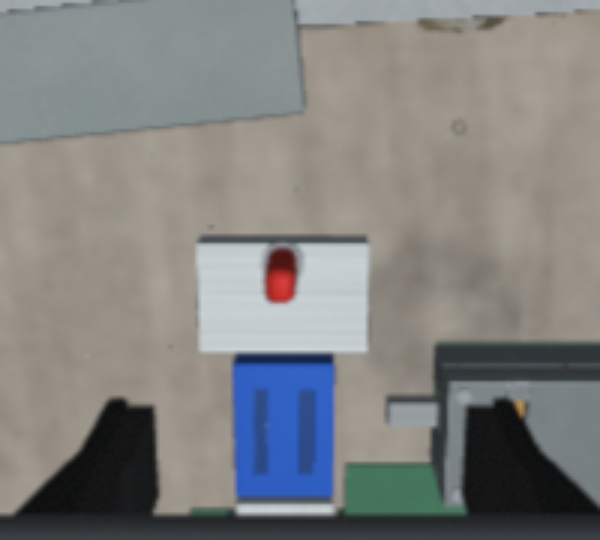

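Run:
```python
from h import *
c=dict(np.load('pics/w11.npz'));P=cloud(c);z=P[...,2]
m=(abs(z-.02)<.005)&(P[...,0]>.49)&(P[...,0]<.56)&(P[...,1]>-.166)&(P[...,1]<-.12)
for k in big(m,2): print(k.sum(),rect(pts(c,k,.02)),P[k].min(0),P[k].max(0),np.argwhere(k).min(0),np.argwhere(k).max(0))
print(ray(c,309,258,.02))
g=(abs(z-.067)<.006)&(P[...,1]<-.12)&(P[...,0]>.5);print(P[g].min(0) if g.any() else None)
```

```text
157 [ 525.4 -133.6   22.4   12.8   89.2] [ 0.52002856 -0.14469502  0.01500133] [ 0.531957   -0.12166224  0.02353655] [252 308] [261 325]
39 [ 492.8 -159.3   12.9    4.1   86.9] [ 0.49011815 -0.16587918  0.02078028] [ 0.49473491 -0.15291296  0.02326702] [233 291] [236 301]
[ 0.5265126  -0.14351044  0.02      ]
[ 0.58149901 -0.2253199   0.0639212 ]
```

```bash
python3 -m creep '[{"x":0.03,"y":-0.005,"z":-0.03,"spin":0},{"x":0.06,"y":-0.01,"z":-0.07,"spin":0},{"x":0.088,"y":-0.0155,"z":-0.11,"spin":0},{"x":0.088,"y":-0.0155,"z":-0.14,"spin":0},{"x":0.088,"y":-0.0155,"z":-0.17,"spin":0},{"x":0.088,"y":-0.0155,"z":-0.195,"spin":0},{"x":0.088,"y":-0.0155,"z":-0.21,"spin":0},{"x":0.088,"y":-0.0155,"z":-0.219,"spin":0},{"x":0.088,"y":-0.0155,"z":-0.222,"spin":0},{"x":0.088,"y":-0.0155,"z":-0.222,"spin":0}]' 0.052
python3 -m creep '[{"x":0,"y":0,"z":0,"spin":0},{"x":0,"y":0,"z":0,"spin":0},{"x":0,"y":0,"z":0,"spin":0}]' 0.03 20
python3 -c "
from h import *
s=r.read_state();print(s['ee_pos'],s['ft_force'],s['torque'],s['width'],s['eef_rot'])"
```

```text
time: 36.92
ee_pos: [0.5307, -0.1912, 0.0305]
eef_rot: [0.725, 0.688, 0.0, 0.0]
ft_force: [-0.2, 0.0, 0.1]
width: 0.052
time: 37.3
ee_pos: [0.5308, -0.1912, 0.0307]
eef_rot: [0.725, 0.688, 0.0, 0.0]
ft_force: [-0.8, 0.2, 5.0]
width: 0.0437
[ 0.53078888 -0.19117536  0.03066442] [-0.81792019  0.22720609  4.9565402 ] [ 0.1205972   0.16134811 -0.02514936] 0.04373789481650435 [7.25393934e-01 6.88333820e-01 2.54399853e-04 3.57308192e-04]
```

```bash
python3 -m creep '[{"x":0,"y":0,"z":0.01,"spin":0},{"x":0,"y":0,"z":0.04,"spin":0},{"x":0,"y":0,"z":0.08,"spin":0},{"x":-0.03,"y":0.03,"z":0.12,"spin":0},{"x":-0.07,"y":0.07,"z":0.15,"spin":0},{"x":-0.11,"y":0.11,"z":0.18,"spin":0},{"x":-0.12,"y":0.16,"z":0.2,"spin":2},{"x":-0.12,"y":0.21,"z":0.22,"spin":4},{"x":-0.12,"y":0.26,"z":0.22,"spin":6},{"x":-0.12,"y":0.31,"z":0.22,"spin":8.3},{"x":-0.12,"y":0.36,"z":0.22,"spin":8.3},{"x":-0.12,"y":0.4,"z":0.22,"spin":8.3}]' - 30
python3 -m creep '[{"x":0,"y":0.02,"z":0,"spin":0},{"x":0,"y":0.021,"z":0,"spin":0},{"x":0,"y":0.021,"z":0,"spin":0},{"x":0,"y":0.021,"z":0,"spin":0}]'
python3 - <<'E'
from h import *
s=r.read_state();print(s['ee_pos'],s['ft_force'],s['width'],s['eef_rot'])
c=shot('wrist','w12');np.savez('pics/w12',**c);P=cloud(c);b=c['pixels'].astype(int);z=P[...,2]
m=(abs(P[...,0]-.42)<.08)&(abs(P[...,1]-.23)<.06)
pl=big(m&(b.min(-1)>140)&(abs(z-.008)<.006))[0];print('plate',rect(pts(c,pl,.008)),rect(P[pl]))
an=m&(z>.038)&(z<.06)&(b.max(-1)<110)
for k in big(an,4): print('angle',k.sum(),P[k].mean(0),P[k].min(0),P[k].max(0))
cv2.imwrite('pics/w12c.png',cv2.resize(c['pixels'][120:320,160:420],None,fx=3,fy=3))
E
```

```text
time: 38.8
ee_pos: [0.4098, 0.2109, 0.2506]
eef_rot: [0.673, 0.739, 0.0, 0.0]
ft_force: [0.8, -1.5, -1.1]
width: 0.0441
time: 39.3
ee_pos: [0.4107, 0.2288, 0.2502]
eef_rot: [0.674, 0.739, -0.0, 0.0]
ft_force: [-0.6, -0.4, -1.1]
width: 0.0438
[0.41066103 0.22878623 0.2501673 ] [-0.55766656 -0.36995621 -1.1101228 ] 0.04383601950786338 [ 6.74245388e-01  7.38507353e-01 -7.73797994e-05  2.03074716e-04]
plate [405.1 228.3  83.7  70.7 -84.8] [405.3 228.4  84.   71.7 -84.6]
angle 163 [0.38555785 0.25075304 0.05048161] [0.37817635 0.23881352 0.04370974] [0.39547747 0.25951374 0.05535876]
angle 157 [0.38977478 0.20368052 0.04990547] [0.38186407 0.19643609 0.03828477] [0.40078004 0.21462289 0.05563753]
```

View pics/w12c.png

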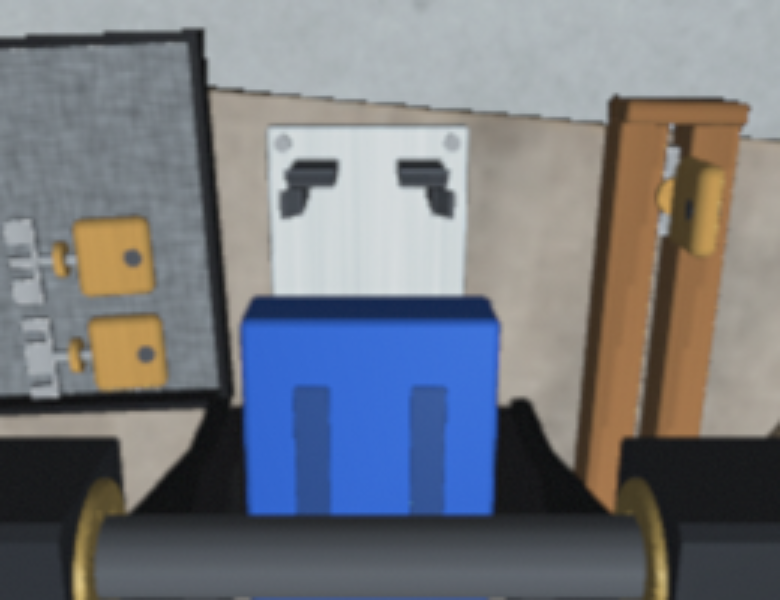

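Run:
```python
from h import *
c=dict(np.load('pics/w12.npz'));P=cloud(c);b=c['pixels'].astype(int);z=P[...,2]
m=(b[...,0]>90)&(b[...,0]-b[...,2]>50)
k=big(m&(abs(z-.2435)<.006))[0]; q=pts(c,k,.2435);print(np.median(z[k]),rect(q),rect(P[k]))
t=np.deg2rad(95.2-90);e=np.array([np.cos(t),np.sin(t)]);n=np.array([-e[1],e[0]])
for nm,Q in(('ray',q),('cloud',P[k])):
    d=Q[:,:2]-[.4107,.2288]; a=d@e; l=d@n
    print(nm,'front edge along',np.percentile(a,.5),'lateral mid',(np.percentile(l,1)+np.percentile(l,99))/2)
```

```text
0.24363572474450654 [396.  228.9  43.8  35.8 -84.9] [396.  229.1  44.6  36.9 -84. ]
ray front edge along -0.03246534405196068 lateral mid 0.0013792855550943308
cloud front edge along -0.03237440807825788 lateral mid 0.0013858899323405185
```

```bash
python3 -m creep '[{"x":0.013,"y":0,"z":-0.03,"spin":0},{"x":0.013,"y":0,"z":-0.07,"spin":0},{"x":0.013,"y":0,"z":-0.11,"spin":0},{"x":0.013,"y":0,"z":-0.145,"spin":0},{"x":0.013,"y":0,"z":-0.165,"spin":0},{"x":0.013,"y":0,"z":-0.165,"spin":0},{"x":0.013,"y":0,"z":-0.165,"spin":0}]'
python3 -m creep '[{"x":0,"y":0,"z":-0.006,"spin":0},{"x":0,"y":0,"z":-0.012,"spin":0},{"x":0,"y":0,"z":-0.018,"spin":0},{"x":0,"y":0,"z":-0.024,"spin":0},{"x":0,"y":0,"z":-0.03,"spin":0},{"x":0,"y":0,"z":-0.03,"spin":0}]'
python3 -c "
from h import *
s=r.read_state();print(s['ee_pos'],s['ft_force'],s['torque'],s['width'],s['eef_rot'])"
```

```text
time: 40.22
ee_pos: [0.424, 0.23, 0.0861]
eef_rot: [0.674, 0.739, 0.001, 0.0]
ft_force: [0.9, 0.2, -0.3]
width: 0.0436
time: 40.98
ee_pos: [0.4231, 0.2298, 0.0545]
eef_rot: [0.674, 0.739, -0.0, -0.0]
ft_force: [0.4, 0.1, -1.2]
width: 0.0437
[0.42309151 0.22977429 0.05451748] [ 0.3516751   0.13223948 -1.18206849] [ 0.10926972 -0.04946928 -0.01210239] 0.043670000963010894 [ 6.73629155e-01  7.39069343e-01 -4.30998972e-04 -2.84730003e-04]
```

```bash
python3 -m creep '[{"x":0.0004,"y":-0.001,"z":-0.005,"spin":0},{"x":0.0004,"y":-0.001,"z":-0.01,"spin":0},{"x":0.0004,"y":-0.001,"z":-0.015,"spin":0},{"x":0.0004,"y":-0.001,"z":-0.02,"spin":0},{"x":0.0004,"y":-0.001,"z":-0.02,"spin":0}]'
python3 -c "
from h import *
s=r.read_state();print(s['ee_pos'],s['ft_force'],s['torque'],s['width'])"
python3 -m creep '[{"x":0,"y":0,"z":0,"spin":0},{"x":0,"y":0,"z":0,"spin":0},{"x":0,"y":0,"z":0,"spin":0}]' 0.054
python3 -m creep '[{"x":0,"y":0,"z":0.02,"spin":0},{"x":0,"y":0,"z":0.05,"spin":0},{"x":0,"y":0,"z":0.09,"spin":0},{"x":0,"y":0,"z":0.13,"spin":0},{"x":-0.02,"y":0,"z":0.17,"spin":0},{"x":-0.02,"y":0,"z":0.2,"spin":0},{"x":-0.02,"y":0,"z":0.2,"spin":0},{"x":-0.02,"y":0,"z":0.2,"spin":0}]'
python3 - <<'E'
from h import *
c=shot('wrist','w13');np.savez('pics/w13',**c);P=cloud(c);b=c['pixels'].astype(int);z=P[...,2]
s=r.read_state();print(s['ee_pos'],s['eef_rot'])
k=big((b[...,0]>90)&(b[...,0]-b[...,2]>50)&(z<.1))[0];q=P[k];print('packer',k.sum(),np.percentile(z[k],[5,50,95]),rect(pts(c,k,.024)))
E
```

```text
time: 41.6
ee_pos: [0.4235, 0.2288, 0.0346]
eef_rot: [0.674, 0.739, -0.0, -0.0]
ft_force: [-0.6, -0.0, -1.7]
width: 0.0436
[0.42350611 0.22881223 0.03463065] [-0.56634893 -0.03416056 -1.68943357] [ 0.10144915 -0.04687701  0.04090826] 0.043580060265366115
time: 41.98
ee_pos: [0.424, 0.229, 0.0353]
eef_rot: [0.674, 0.739, 0.0, 0.0]
ft_force: [-0.2, 0.3, 0.1]
width: 0.0536
time: 42.98
ee_pos: [0.4037, 0.2287, 0.2345]
eef_rot: [0.674, 0.739, -0.0, -0.0]
ft_force: [0.1, -0.5, -0.0]
width: 0.054
[0.40348116 0.22859381 0.23414062] [ 6.73697106e-01  7.39007235e-01 -6.48564020e-04 -3.09081752e-04]
packer 1877 [0.02267665 0.02415606 0.02537182] [423.2 230.6  63.2  43.6   5.2]
```

```bash
python3 -m creep '[{"x":0.02,"y":-0.05,"z":0,"spin":-2},{"x":0.03,"y":-0.1,"z":0,"spin":-4},{"x":0.03,"y":-0.15,"z":0,"spin":-6},{"x":0.03,"y":-0.2,"z":0,"spin":-8.2},{"x":0.03,"y":-0.25,"z":0,"spin":-8.2},{"x":0.03,"y":-0.3,"z":0,"spin":-8.2},{"x":0.04,"y":-0.35,"z":-0.02,"spin":-8.2},{"x":0.049,"y":-0.39,"z":-0.05,"spin":-8.2},{"x":0.049,"y":-0.4158,"z":-0.08,"spin":-8.2},{"x":0.049,"y":-0.4158,"z":-0.12,"spin":-8.2},{"x":0.049,"y":-0.4158,"z":-0.15,"spin":-8.2},{"x":0.049,"y":-0.4158,"z":-0.17,"spin":-8.2}]' 0.045
python3 -m creep '[{"x":0,"y":0,"z":-0.01,"spin":0},{"x":0,"y":0,"z":-0.012,"spin":0},{"x":0,"y":0,"z":-0.012,"spin":0},{"x":0,"y":0,"z":-0.012,"spin":0}]'
python3 -m creep '[{"x":0,"y":0,"z":0,"spin":0},{"x":0,"y":0,"z":0,"spin":0},{"x":0,"y":0,"z":0,"spin":0},{"x":0,"y":0,"z":0,"spin":0}]' 0 20
python3 -c "
from h import *
s=r.read_state();print(s['ee_pos'],s['ft_force'],s['torque'],s['width'])"
```

```text
time: 44.52
ee_pos: [0.4513, -0.1864, 0.0623]
eef_rot: [0.725, 0.689, -0.001, -0.002]
ft_force: [-1.0, -0.1, -0.1]
width: 0.045
time: 45.02
ee_pos: [0.4533, -0.187, 0.0538]
eef_rot: [0.725, 0.689, 0.0, 0.001]
ft_force: [-0.5, -0.1, 0.2]
width: 0.0446
time: 45.52
ee_pos: [0.4528, -0.1869, 0.0531]
eef_rot: [0.725, 0.689, 0.0, -0.0]
ft_force: [0.8, 1.0, -0.5]
width: 0.0129
[ 0.45283765 -0.18688723  0.05310714] [ 0.76961679  0.99697837 -0.4673484 ] [ 0.10454739 -0.05549788  0.00678425] 0.01292452538105801
```

```bash
python3 -m creep '[{"x":0.01,"y":-0.0005,"z":0,"spin":0},{"x":0.02,"y":-0.001,"z":0,"spin":0},{"x":0.03,"y":-0.0016,"z":0,"spin":0},{"x":0.04,"y":-0.0021,"z":0,"spin":0},{"x":0.05,"y":-0.0026,"z":0,"spin":0},{"x":0.06,"y":-0.0031,"z":0,"spin":0},{"x":0.07,"y":-0.0037,"z":0,"spin":0},{"x":0.08,"y":-0.0042,"z":0,"spin":0},{"x":0.086,"y":-0.0045,"z":0,"spin":0},{"x":0.0885,"y":-0.0046,"z":0,"spin":0},{"x":0.0885,"y":-0.0046,"z":0,"spin":0},{"x":0.0885,"y":-0.0046,"z":0,"spin":0}]'
python3 -c "
from h import *
s=r.read_state();print(s['ee_pos'],s['ft_force'],s['torque'],s['width'])"
```

```text
time: 47.02
ee_pos: [0.5408, -0.1919, 0.0531]
eef_rot: [0.725, 0.689, -0.001, -0.001]
ft_force: [-8.0, -3.5, 7.1]
width: 0.0115
[ 0.54078755 -0.19194745  0.05311378] [-7.99968212 -3.48944326  7.06788967] [-0.64650108  1.64411333 -0.05086487] 0.011546468787919111
```

```bash
python3 -m creep '[{"x":-0.001,"y":0,"z":0,"spin":0},{"x":-0.01,"y":0.0005,"z":0,"spin":0},{"x":-0.02,"y":0.001,"z":0,"spin":0},{"x":-0.03,"y":0.0016,"z":0,"spin":0},{"x":-0.04,"y":0.0021,"z":0,"spin":0},{"x":-0.05,"y":0.0026,"z":0,"spin":0},{"x":-0.06,"y":0.0031,"z":0,"spin":0},{"x":-0.07,"y":0.0037,"z":0,"spin":0},{"x":-0.08,"y":0.0042,"z":0,"spin":0},{"x":-0.087,"y":0.0046,"z":0,"spin":0},{"x":-0.0885,"y":0.0046,"z":0,"spin":0},{"x":-0.0885,"y":0.0046,"z":0,"spin":0}]'
python3 -m creep '[{"x":0,"y":0,"z":0,"spin":0},{"x":0,"y":0,"z":0,"spin":0},{"x":0,"y":0,"z":0.02,"spin":0},{"x":0,"y":0,"z":0.06,"spin":0},{"x":0,"y":0,"z":0.11,"spin":0},{"x":-0.005,"y":0.005,"z":0.16,"spin":0},{"x":-0.01,"y":0.01,"z":0.2,"spin":0},{"x":-0.01,"y":0.01,"z":0.2,"spin":0},{"x":-0.01,"y":0.01,"z":0.2,"spin":0}]' 0.052
cat >> h.py <<'E'
def packer(h=.024):
    c=shot('wrist');P=cloud(c);b=c['pixels'].astype(int);z=P[...,2]
    s=r.read_state();print(s['ee_pos'],s['eef_rot'],s['width'])
    for k in big((b[...,0]>90)&(b[...,0]-b[...,2]>50)&(z<.1)&(P[...,0]<.575),2):
        if k.sum()>100: print('packer',k.sum(),np.percentile(z[k],[5,50,95]),rect(pts(c,k,h)))
    h=(b[...,2]>100)&(b[...,1]<60)&(z>.05)&(z<.07)&(P[...,1]>-.25);
    for k in big(h,1): print('handle',k.sum(),P[k].mean(0))
E
python3 -c "
from h import *
packer();tray(('side',))"
```

```text
time: 48.52
ee_pos: [0.4534, -0.1873, 0.0531]
eef_rot: [0.725, 0.689, 0.0, 0.001]
ft_force: [-0.9, -5.1, -1.1]
width: 0.0118
time: 49.65
ee_pos: [0.4427, -0.1765, 0.2524]
eef_rot: [0.725, 0.689, -0.0, -0.0]
ft_force: [0.8, 0.8, -0.5]
width: 0.0518
[ 0.44251701 -0.17653873  0.25191181] [ 7.24622195e-01  6.89145795e-01 -3.02272615e-04 -8.10567517e-04] 0.051661783070015094
packer 1477 [0.02259994 0.02408708 0.02534723] [ 532.7 -189.9   63.2   43.    -2.9]
handle 77 [ 0.45354678 -0.18548451  0.06116209]
tray side 302 [424.2 103.5 162.1 128.8   6.9]
```

```bash
python3 -m creep '[{"x":0.03,"y":-0.005,"z":-0.03,"spin":0},{"x":0.06,"y":-0.01,"z":-0.07,"spin":0},{"x":0.091,"y":-0.0146,"z":-0.11,"spin":0},{"x":0.091,"y":-0.0146,"z":-0.14,"spin":0},{"x":0.091,"y":-0.0146,"z":-0.17,"spin":0},{"x":0.091,"y":-0.0146,"z":-0.195,"spin":0},{"x":0.091,"y":-0.0146,"z":-0.21,"spin":0},{"x":0.091,"y":-0.0146,"z":-0.217,"spin":0},{"x":0.091,"y":-0.0146,"z":-0.217,"spin":0},{"x":0.091,"y":-0.0146,"z":-0.217,"spin":0}]' 0.052
python3 -m creep '[{"x":0,"y":0,"z":0,"spin":0},{"x":0,"y":0,"z":0,"spin":0},{"x":0,"y":0,"z":0,"spin":0}]' 0.03 30
python3 -c "
from h import *
s=r.read_state();print(s['ee_pos'],s['ft_force'],s['torque'],s['width'],s['eef_rot'])"
python3 -m creep '[{"x":0,"y":0,"z":0.01,"spin":0},{"x":0,"y":0,"z":0.04,"spin":0},{"x":0,"y":0,"z":0.08,"spin":0},{"x":-0.03,"y":0.03,"z":0.12,"spin":0},{"x":-0.07,"y":0.07,"z":0.15,"spin":0},{"x":-0.1,"y":0.11,"z":0.18,"spin":0},{"x":-0.11,"y":0.16,"z":0.2,"spin":2},{"x":-0.11,"y":0.21,"z":0.215,"spin":4},{"x":-0.11,"y":0.26,"z":0.215,"spin":6},{"x":-0.11,"y":0.31,"z":0.215,"spin":8.2},{"x":-0.11,"y":0.36,"z":0.215,"spin":8.2},{"x":-0.11,"y":0.4,"z":0.215,"spin":8.2}]' - 30
python3 -m creep '[{"x":0,"y":0.02,"z":0,"spin":0},{"x":0,"y":0.02,"z":0,"spin":0},{"x":0,"y":0.02,"z":0,"spin":0},{"x":0,"y":0.02,"z":0,"spin":0}]'
python3 - <<'E'
from h import *
c=shot('wrist','w15');P=cloud(c);b=c['pixels'].astype(int);z=P[...,2]
s=r.read_state();o=s['ee_pos'];print(o,s['eef_rot'],s['width'])
k=big((b[...,0]>90)&(b[...,0]-b[...,2]>50)&(z>.15))[0]; q=pts(c,k,np.median(z[k]));print(np.median(z[k]),rect(q))
t=2*np.arctan2(s['eef_rot'][1],s['eef_rot'][0])-np.pi/2;e=np.array([np.cos(t),np.sin(t)]);n=np.array([-e[1],e[0]])
d=q[:,:2]-o[:2];a=d@e;l=d@n;print(np.rad2deg(t),'front',np.percentile(a,.5),'lat',(np.percentile(l,1)+np.percentile(l,99))/2)
E
```

```text
time: 51.0
ee_pos: [0.5344, -0.1917, 0.0369]
eef_rot: [0.725, 0.689, 0.0, 0.001]
ft_force: [1.1, -1.0, 0.6]
width: 0.0521
time: 51.38
ee_pos: [0.5342, -0.1916, 0.0367]
eef_rot: [0.725, 0.689, 0.0, 0.0]
ft_force: [-1.2, 0.5, 6.2]
width: 0.0439
[ 0.53418746 -0.19155866  0.03668326] [-1.16634297  0.47591681  6.23785171] [ 0.10386771  0.13345338 -0.038154  ] 0.04390602984089113 [7.24764386e-01 6.88996663e-01 2.50050379e-04 3.46593277e-04]
time: 52.88
ee_pos: [0.4232, 0.2105, 0.2516]
eef_rot: [0.673, 0.739, 0.0, 0.0]
ft_force: [-0.2, -0.8, -1.3]
width: 0.0436
time: 53.38
ee_pos: [0.424, 0.2274, 0.2512]
eef_rot: [0.674, 0.739, -0.0, 0.0]
ft_force: [-0.4, -0.3, -0.9]
width: 0.0441
[0.42402371 0.22757135 0.25117683] [ 6.74201773e-01  7.38547186e-01 -2.30389970e-05  1.54429047e-04] 0.04361332817339426
0.23867075435528703 [411.  227.8  43.8  40.6 -84.9]
5.215610935572171 front -0.03326135305900157 lat 0.0013063631085388078
```

```bash
python3 -m creep '[{"x":0.0008,"y":0.0012,"z":-0.03,"spin":0},{"x":0.0008,"y":0.0012,"z":-0.07,"spin":0},{"x":0.0008,"y":0.0012,"z":-0.11,"spin":0},{"x":0.0008,"y":0.0012,"z":-0.14,"spin":0},{"x":0.0008,"y":0.0012,"z":-0.158,"spin":0},{"x":0.0008,"y":0.0012,"z":-0.158,"spin":0},{"x":0.0008,"y":0.0012,"z":-0.158,"spin":0}]'
python3 -m creep '[{"x":0,"y":0,"z":-0.006,"spin":0},{"x":0,"y":0,"z":-0.012,"spin":0},{"x":0,"y":0,"z":-0.018,"spin":0},{"x":0,"y":0,"z":-0.024,"spin":0},{"x":0,"y":0,"z":-0.03,"spin":0},{"x":0,"y":0,"z":-0.036,"spin":0},{"x":0,"y":0,"z":-0.0385,"spin":0},{"x":0,"y":0,"z":-0.0385,"spin":0}]'
python3 -c "
from h import *
s=r.read_state();print(s['ee_pos'],s['ft_force'],s['torque'],s['width'])"
```

```text
time: 54.3
ee_pos: [0.4253, 0.23, 0.0942]
eef_rot: [0.674, 0.739, 0.001, 0.0]
ft_force: [0.3, -0.1, -0.4]
width: 0.0437
time: 55.3
ee_pos: [0.4245, 0.2297, 0.0544]
eef_rot: [0.674, 0.739, -0.0, -0.0]
ft_force: [-0.5, 0.7, -1.9]
width: 0.0438
[0.42452277 0.22972115 0.05443483] [-0.49204131  0.67139483 -1.8702418 ] [ 0.11731972 -0.02663263 -0.02130431] 0.04379043678852311
```

```bash
python3 -m creep '[{"x":0,"y":-0.0007,"z":-0.001,"spin":0},{"x":0,"y":-0.0007,"z":-0.001,"spin":0}]'
python3 -m creep '[{"x":0,"y":0,"z":0,"spin":0},{"x":0,"y":0,"z":0,"spin":0},{"x":0,"y":0,"z":0,"spin":0},{"x":0,"y":0,"z":0.02,"spin":0},{"x":0,"y":0,"z":0.05,"spin":0},{"x":0,"y":0,"z":0.09,"spin":0},{"x":0,"y":0,"z":0.13,"spin":0},{"x":-0.02,"y":0,"z":0.16,"spin":0},{"x":-0.021,"y":0,"z":0.18,"spin":0},{"x":-0.021,"y":0,"z":0.18,"spin":0},{"x":-0.021,"y":0,"z":0.18,"spin":0}]' 0.054
python3 -c "
from h import *
packer(.04)"
```

```text
time: 55.55
ee_pos: [0.4247, 0.2289, 0.0537]
eef_rot: [0.674, 0.739, 0.0, 0.0]
ft_force: [-0.8, 0.0, -0.7]
width: 0.0436
time: 56.92
ee_pos: [0.4035, 0.2287, 0.2327]
eef_rot: [0.674, 0.739, -0.0, -0.0]
ft_force: [-0.2, 0.5, 0.3]
width: 0.054
[0.40335327 0.22868122 0.23249258] [ 6.73737108e-01  7.38970679e-01 -7.00192380e-04 -3.93521903e-04] 0.054061359146279596
packer 2078 [0.03873529 0.04010788 0.04129927] [423.3 230.7  64.   43.5   5.2]
```

```bash
python3 -m creep '[{"x":0.02,"y":-0.05,"z":0,"spin":-2},{"x":0.03,"y":-0.1,"z":0,"spin":-4},{"x":0.03,"y":-0.15,"z":0,"spin":-6},{"x":0.03,"y":-0.2,"z":0,"spin":-8.2},{"x":0.03,"y":-0.25,"z":0,"spin":-8.2},{"x":0.03,"y":-0.3,"z":0,"spin":-8.2},{"x":0.04,"y":-0.35,"z":-0.02,"spin":-8.2},{"x":0.05,"y":-0.39,"z":-0.05,"spin":-8.2},{"x":0.05,"y":-0.4157,"z":-0.08,"spin":-8.2},{"x":0.05,"y":-0.4157,"z":-0.12,"spin":-8.2},{"x":0.05,"y":-0.4157,"z":-0.15,"spin":-8.2},{"x":0.05,"y":-0.4157,"z":-0.168,"spin":-8.2}]' 0.045
python3 -m creep '[{"x":0,"y":0,"z":-0.01,"spin":0},{"x":0,"y":0,"z":-0.0115,"spin":0},{"x":0,"y":0,"z":-0.0115,"spin":0},{"x":0,"y":0,"z":-0.0115,"spin":0}]'
python3 -m creep '[{"x":0,"y":0,"z":0,"spin":0},{"x":0,"y":0,"z":0,"spin":0},{"x":0,"y":0,"z":0,"spin":0},{"x":0,"y":0,"z":0,"spin":0}]' 0 20
python3 -m creep '[{"x":0.01,"y":-0.0005,"z":0,"spin":0},{"x":0.02,"y":-0.001,"z":0,"spin":0},{"x":0.03,"y":-0.0016,"z":0,"spin":0},{"x":0.04,"y":-0.0021,"z":0,"spin":0},{"x":0.05,"y":-0.0026,"z":0,"spin":0},{"x":0.06,"y":-0.0031,"z":0,"spin":0},{"x":0.07,"y":-0.0037,"z":0,"spin":0},{"x":0.08,"y":-0.0042,"z":0,"spin":0},{"x":0.086,"y":-0.0045,"z":0,"spin":0},{"x":0.088,"y":-0.0046,"z":0,"spin":0},{"x":0.088,"y":-0.0046,"z":0,"spin":0},{"x":0.088,"y":-0.0046,"z":0,"spin":0}]'
python3 -c "
from h import *
s=r.read_state();print(s['ee_pos'],s['ft_force'],s['torque'],s['width'])"
```

```text
time: 58.48
ee_pos: [0.4521, -0.1863, 0.0628]
eef_rot: [0.725, 0.689, -0.001, -0.002]
ft_force: [1.3, -0.0, -0.2]
width: 0.0452
time: 58.98
ee_pos: [0.4541, -0.1868, 0.0547]
eef_rot: [0.725, 0.689, 0.0, 0.0]
ft_force: [0.1, -1.3, 0.1]
width: 0.0453
time: 59.48
ee_pos: [0.4536, -0.1867, 0.0541]
eef_rot: [0.725, 0.689, -0.0, 0.0]
ft_force: [-0.4, -10.3, -0.6]
width: 0.0129
time: 60.98
ee_pos: [0.541, -0.192, 0.0541]
eef_rot: [0.725, 0.689, -0.001, -0.001]
ft_force: [-8.6, -3.1, 8.0]
width: 0.0116
[ 0.54102698 -0.19195932  0.05409678] [-8.58051893 -3.05527974  7.99068701] [-0.67832586  1.67842402 -0.01794515] 0.011623864284446176
```

```bash
python3 -m creep '[{"x":-0.001,"y":0,"z":0,"spin":0},{"x":-0.01,"y":0.0005,"z":0,"spin":0},{"x":-0.02,"y":0.001,"z":0,"spin":0},{"x":-0.03,"y":0.0016,"z":0,"spin":0},{"x":-0.04,"y":0.0021,"z":0,"spin":0},{"x":-0.05,"y":0.0026,"z":0,"spin":0},{"x":-0.06,"y":0.0031,"z":0,"spin":0},{"x":-0.07,"y":0.0037,"z":0,"spin":0},{"x":-0.08,"y":0.0042,"z":0,"spin":0},{"x":-0.087,"y":0.0046,"z":0,"spin":0},{"x":-0.0885,"y":0.0046,"z":0,"spin":0},{"x":-0.0885,"y":0.0046,"z":0,"spin":0}]'
python3 -m creep '[{"x":0,"y":0,"z":0,"spin":0},{"x":0,"y":0,"z":0,"spin":0},{"x":0,"y":0,"z":0.02,"spin":0},{"x":0,"y":0,"z":0.06,"spin":0},{"x":0,"y":0,"z":0.11,"spin":0},{"x":-0.005,"y":0.005,"z":0.16,"spin":0},{"x":-0.01,"y":0.01,"z":0.2,"spin":0},{"x":-0.01,"y":0.01,"z":0.2,"spin":0},{"x":-0.01,"y":0.01,"z":0.2,"spin":0},{"x":-0.01,"y":0.01,"z":0.2,"spin":0}]' 0.052
python3 -c "
from h import *
packer();tray(('side',))"
```

```text
time: 62.48
ee_pos: [0.4536, -0.1873, 0.0541]
eef_rot: [0.725, 0.689, -0.0, 0.0]
ft_force: [-1.6, -5.0, -0.5]
width: 0.012
time: 63.72
ee_pos: [0.4427, -0.1765, 0.2527]
eef_rot: [0.725, 0.689, -0.0, -0.001]
ft_force: [0.3, -0.9, 0.0]
width: 0.0521
[ 0.4427532  -0.17648589  0.25282629] [ 7.24716250e-01  6.89046554e-01 -4.36704069e-04 -1.00610117e-03] 0.0522106797616841
packer 1484 [0.02276354 0.02408501 0.02529915] [ 532.4 -189.8   63.3   43.1   -2.8]
handle 79 [ 0.45356866 -0.18547883  0.06127054]
tray side 301 [423.3 116.3 162.8 154.3   7.3]
```

Same geometry as before: same grasp, same placing, one packer higher.

```bash
python3 -m creep '[{"x":0.03,"y":-0.005,"z":-0.03,"spin":0},{"x":0.06,"y":-0.01,"z":-0.07,"spin":0},{"x":0.0905,"y":-0.0146,"z":-0.11,"spin":0},{"x":0.0905,"y":-0.0146,"z":-0.14,"spin":0},{"x":0.0905,"y":-0.0146,"z":-0.17,"spin":0},{"x":0.0905,"y":-0.0146,"z":-0.195,"spin":0},{"x":0.0905,"y":-0.0146,"z":-0.21,"spin":0},{"x":0.0905,"y":-0.0146,"z":-0.217,"spin":0},{"x":0.0905,"y":-0.0146,"z":-0.217,"spin":0},{"x":0.0905,"y":-0.0146,"z":-0.217,"spin":0}]' 0.052
python3 -m creep '[{"x":0,"y":0,"z":0,"spin":0},{"x":0,"y":0,"z":0,"spin":0},{"x":0,"y":0,"z":0,"spin":0}]' 0.03 30
python3 -m creep '[{"x":0,"y":0,"z":0.01,"spin":0},{"x":0,"y":0,"z":0.04,"spin":0},{"x":0,"y":0,"z":0.08,"spin":0},{"x":-0.03,"y":0.03,"z":0.12,"spin":0},{"x":-0.07,"y":0.07,"z":0.15,"spin":0},{"x":-0.1,"y":0.11,"z":0.18,"spin":0},{"x":-0.11,"y":0.16,"z":0.2,"spin":2},{"x":-0.11,"y":0.21,"z":0.215,"spin":4},{"x":-0.11,"y":0.26,"z":0.215,"spin":6},{"x":-0.11,"y":0.31,"z":0.215,"spin":8.2},{"x":-0.11,"y":0.36,"z":0.215,"spin":8.2},{"x":-0.11,"y":0.4,"z":0.215,"spin":8.2}]' - 30
python3 -m creep '[{"x":0,"y":0.02,"z":0,"spin":0},{"x":0,"y":0.02,"z":0,"spin":0},{"x":0,"y":0.02,"z":0,"spin":0},{"x":0,"y":0.02,"z":0,"spin":0},{"x":0,"y":0.02,"z":0,"spin":0}]'
python3 - <<'E'
from h import *
c=shot('wrist','w16');P=cloud(c);b=c['pixels'].astype(int);z=P[...,2]
s=r.read_state();o=s['ee_pos'];print(o,s['eef_rot'],s['width'])
k=big((b[...,0]>90)&(b[...,0]-b[...,2]>50)&(z>.15))[0]; q=pts(c,k,np.median(z[k]));print(np.median(z[k]),rect(q))
t=2*np.arctan2(s['eef_rot'][1],s['eef_rot'][0])-np.pi/2;e=np.array([np.cos(t),np.sin(t)]);n=np.array([-e[1],e[0]])
d=q[:,:2]-o[:2];a=d@e;l=d@n;print(np.rad2deg(t),'front',np.percentile(a,.5),'lat',(np.percentile(l,1)+np.percentile(l,99))/2)
E
```

```text
time: 65.08
ee_pos: [0.5342, -0.1915, 0.038]
eef_rot: [0.725, 0.689, 0.0, 0.001]
ft_force: [0.2, -0.5, 0.9]
width: 0.0522
time: 65.45
ee_pos: [0.5339, -0.1914, 0.0376]
eef_rot: [0.725, 0.689, 0.0, 0.0]
ft_force: [-1.0, 1.1, 4.6]
width: 0.0438
time: 66.95
ee_pos: [0.423, 0.2107, 0.2526]
eef_rot: [0.673, 0.739, 0.0, 0.0]
ft_force: [0.1, -0.7, -1.3]
width: 0.0435
time: 67.58
ee_pos: [0.4238, 0.228, 0.2522]
eef_rot: [0.674, 0.739, 0.0, 0.0]
ft_force: [-0.6, 0.1, -1.5]
width: 0.0434
[0.42375172 0.22817265 0.25215536] [6.73986624e-01 7.38743542e-01 1.99892827e-05 9.48999169e-05] 0.04347411414419234
0.2387058440749634 [411.1 228.4  43.7  40.8 -84.8]
5.248989318103623 front -0.03296640003738529 lat 0.0012899090392790719
```

```bash
python3 -m creep '[{"x":0.0008,"y":0.0003,"z":-0.03,"spin":0},{"x":0.0008,"y":0.0003,"z":-0.07,"spin":0},{"x":0.0008,"y":0.0003,"z":-0.11,"spin":0},{"x":0.0008,"y":0.0003,"z":-0.14,"spin":0},{"x":0.0008,"y":0.0003,"z":-0.157,"spin":0},{"x":0.0008,"y":0.0003,"z":-0.157,"spin":0},{"x":0.0008,"y":0.0003,"z":-0.157,"spin":0}]'
python3 -m creep '[{"x":0,"y":-0.0003,"z":-0.006,"spin":0},{"x":0,"y":-0.0003,"z":-0.012,"spin":0},{"x":0,"y":-0.0003,"z":-0.018,"spin":0},{"x":0,"y":-0.0003,"z":-0.024,"spin":0},{"x":0,"y":-0.0003,"z":-0.025,"spin":0},{"x":0,"y":-0.0003,"z":-0.025,"spin":0}]'
python3 -c "
from h import *
s=r.read_state();print(s['ee_pos'],s['ft_force'],s['torque'],s['width'])"
```

```text
time: 68.5
ee_pos: [0.4251, 0.2294, 0.0962]
eef_rot: [0.674, 0.739, 0.001, 0.0]
ft_force: [0.1, 0.2, -0.5]
width: 0.0437
time: 69.25
ee_pos: [0.4244, 0.2288, 0.0701]
eef_rot: [0.674, 0.739, 0.0, -0.0]
ft_force: [-0.3, 0.3, 0.1]
width: 0.0438
[0.42442905 0.22875134 0.07005993] [-0.28986338  0.31012799  0.146143  ] [0.16687584 0.02711835 0.04452867] 0.04376211447643847
```

Release, check, and go to push the slide home.

```bash
python3 -m creep '[{"x":0,"y":0,"z":0,"spin":0},{"x":0,"y":0,"z":0,"spin":0},{"x":0,"y":0,"z":0,"spin":0},{"x":0,"y":0,"z":0.02,"spin":0},{"x":0,"y":0,"z":0.05,"spin":0},{"x":0,"y":0,"z":0.09,"spin":0},{"x":0,"y":0,"z":0.13,"spin":0},{"x":-0.02,"y":0,"z":0.16,"spin":0},{"x":-0.021,"y":0,"z":0.1635,"spin":0},{"x":-0.021,"y":0,"z":0.1635,"spin":0},{"x":-0.021,"y":0,"z":0.1635,"spin":0}]' 0.054
python3 -c "
from h import *
packer(.056)"
python3 -m creep '[{"x":0.02,"y":-0.05,"z":0,"spin":-2},{"x":0.03,"y":-0.1,"z":0,"spin":-4},{"x":0.03,"y":-0.15,"z":0,"spin":-6},{"x":0.03,"y":-0.2,"z":0,"spin":-8.2},{"x":0.03,"y":-0.25,"z":0,"spin":-8.2},{"x":0.03,"y":-0.3,"z":0,"spin":-8.2},{"x":0.04,"y":-0.35,"z":-0.02,"spin":-8.2},{"x":0.05,"y":-0.39,"z":-0.05,"spin":-8.2},{"x":0.05,"y":-0.4157,"z":-0.08,"spin":-8.2},{"x":0.05,"y":-0.4157,"z":-0.12,"spin":-8.2},{"x":0.05,"y":-0.4157,"z":-0.15,"spin":-8.2},{"x":0.05,"y":-0.4157,"z":-0.168,"spin":-8.2}]' 0.045
python3 -m creep '[{"x":0,"y":0,"z":-0.01,"spin":0},{"x":0,"y":0,"z":-0.0125,"spin":0},{"x":0,"y":0,"z":-0.0125,"spin":0},{"x":0,"y":0,"z":-0.0125,"spin":0}]'
```

```text
time: 70.62
ee_pos: [0.4034, 0.2283, 0.2324]
eef_rot: [0.674, 0.739, -0.001, -0.0]
ft_force: [0.6, -0.3, -0.5]
width: 0.0541
[0.40334873 0.22835431 0.23246518] [ 6.73779454e-01  7.38931909e-01 -7.81351417e-04 -5.20933872e-04] 0.0540935881819914
packer 2256 [0.05480117 0.0561018  0.05730524] [422.8 230.5  63.6  44.3   5.2]
time: 72.18
ee_pos: [0.4522, -0.1868, 0.063]
eef_rot: [0.725, 0.689, -0.001, -0.002]
ft_force: [0.5, -0.6, 0.7]
width: 0.0448
time: 72.68
ee_pos: [0.4539, -0.1871, 0.0538]
eef_rot: [0.725, 0.689, 0.0, 0.001]
ft_force: [-0.4, -0.7, -0.6]
width: 0.0449
```

```bash
python3 -m creep '[{"x":0,"y":0,"z":0,"spin":0},{"x":0,"y":0,"z":0,"spin":0},{"x":0,"y":0,"z":0,"spin":0},{"x":0,"y":0,"z":0,"spin":0}]' 0 20
python3 -m creep '[{"x":0.01,"y":-0.0005,"z":0,"spin":0},{"x":0.02,"y":-0.001,"z":0,"spin":0},{"x":0.03,"y":-0.0016,"z":0,"spin":0},{"x":0.04,"y":-0.0021,"z":0,"spin":0},{"x":0.05,"y":-0.0026,"z":0,"spin":0},{"x":0.06,"y":-0.0031,"z":0,"spin":0},{"x":0.07,"y":-0.0037,"z":0,"spin":0},{"x":0.08,"y":-0.0042,"z":0,"spin":0},{"x":0.086,"y":-0.0045,"z":0,"spin":0},{"x":0.0885,"y":-0.0046,"z":0,"spin":0},{"x":0.0885,"y":-0.0046,"z":0,"spin":0},{"x":0.0885,"y":-0.0046,"z":0,"spin":0}]'
python3 -c "
from h import *
s=r.read_state();print(s['ee_pos'],s['ft_force'],s['torque'],s['width'])"
```

```text
time: 73.18
ee_pos: [0.4534, -0.187, 0.0531]
eef_rot: [0.725, 0.689, 0.0, -0.0]
ft_force: [0.5, -0.4, 0.3]
width: 0.013
time: 74.68
ee_pos: [0.5409, -0.1919, 0.0531]
eef_rot: [0.725, 0.689, -0.001, -0.001]
ft_force: [-9.2, -3.0, 9.2]
width: 0.0118
[ 0.54085627 -0.19192726  0.05306958] [-9.16391393 -2.98170094  9.21294558] [-0.62502707  1.95370889  0.01009194] 0.011776434108509353
```

```bash
python3 -m creep '[{"x":0,"y":0,"z":0,"spin":0},{"x":0,"y":0,"z":0,"spin":0},{"x":0,"y":0,"z":0,"spin":0},{"x":0,"y":0,"z":0.02,"spin":0},{"x":0,"y":0,"z":0.06,"spin":0},{"x":0,"y":0,"z":0.11,"spin":0},{"x":-0.03,"y":0.03,"z":0.16,"spin":0},{"x":-0.06,"y":0.06,"z":0.19,"spin":0},{"x":-0.075,"y":0.072,"z":0.195,"spin":0},{"x":-0.075,"y":0.072,"z":0.195,"spin":0},{"x":-0.075,"y":0.072,"z":0.195,"spin":0}]' 0.045
python3 - <<'E'
from h import *
packer();tray()
a=shot('wrist')['pixels'];s=shot('scene')['pixels'];d=shot('side')['pixels']
H=np.zeros((600,800,3),np.uint8);H[:300,:400]=cv2.resize(a,(400,300));H[:300,400:]=cv2.resize(s[170:320,90:340],(400,300))
H[300:,:]=cv2.resize(d[120:280,160:380],(800,300)) if 0 else cv2.copyMakeBorder(cv2.resize(d[130:260,160:380],(508,300)),0,0,0,292,0)
cv2.imwrite('pics/final.png',H)
E
```

```text
time: 76.05
ee_pos: [0.4672, -0.12, 0.2476]
eef_rot: [0.725, 0.689, -0.0, -0.0]
ft_force: [-0.3, -0.1, -1.1]
width: 0.0452
[ 0.46716352 -0.12011423  0.24739537] [ 7.24978138e-01  6.88771694e-01 -2.28381527e-04 -4.47458449e-04] 0.04502022276094041
handle 1 [ 0.53652914 -0.19362079  0.05852591]
tray scene 478 [423.  106.5 166.9 122.7   7.1]
tray side 307 [424.6 103.  161.5 128.6   7.7]
```

View pics/final.png

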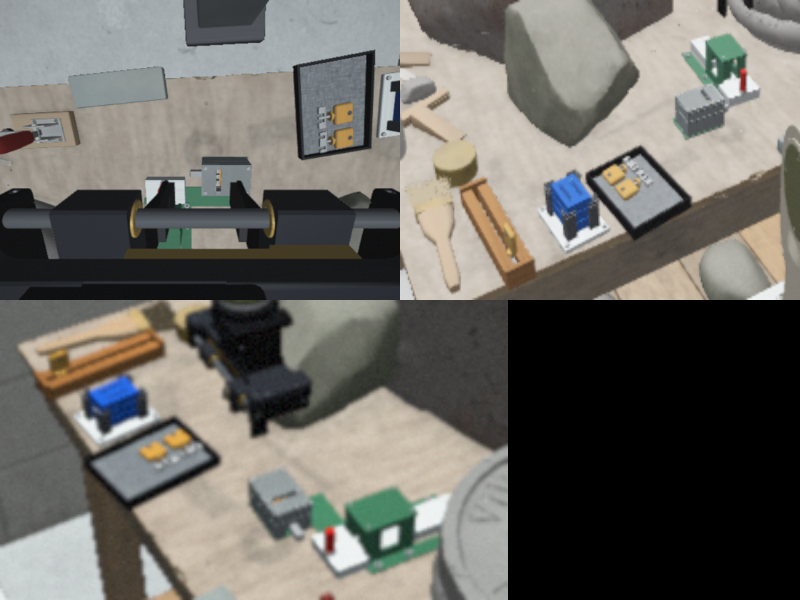

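The final view shows the three packers in the pocket, two keys flat in the tray, one key still in the rack, the magazine empty and the slide in. I'm handing it in.

```bash
python3 -c "
from h import *
c=r.camera('scene');P=cloud(c);b=c['pixels'].astype(int)
k=big((b[...,0]>90)&(b[...,0]-b[...,2]>50)&(P[...,1]>.1)&(P[...,0]<.6))[0];q=P[k];q=q[q[:,2]>.05];print(rect(q),np.percentile(q[:,2],[50,99]))
print(r.close_job())"
```

```text
[ -98.   393.4 1170.4   61.6  -17.5] [0.0564146  0.06101741]
the job is handed in; nothing more can be done
None
```

The job is done and handed in at about 76 s of the 210 s allowed; no verdict was reported.

**Keys:** The rack held three keys. The rear one stopped 8 mm high and would not go further. The middle one sank fully and turned the cam clockwise about 91°. There the torque rose sharply, so I took that as the stop; the key slipped slightly in the jaws there. A side view about 12° before the stop showed the bolt clear of the slide. I turned the key back and took it out. Both used keys lie flat in the tray, and the third still hangs in the rack.

**Packers:** I drew them one at a time with the slide and stacked all three in the pocket. After each placing the wrist camera showed the stack top where it should be (24, 40 and 56 mm), at 5.2°, matching the plate.

**Slide:** I pushed it home to about the same point as on the earlier pushes, with about 9 N against the stop.

**Last checks:**
- The final picture shows the stack, keys and tray as described, and the magazine empty. The stone and the other tools look untouched.
- The handle check at the end caught only one pixel because the gripper was in the way, so "fully home" rests on the push reading and the picture.
- One last scene-camera check of the stack picked up stray points, so its outline was meaningless; only its median height (56 mm) agreed.
- Most side-camera readings of the tray were distorted. The scene camera had it within about 1 mm of its first position.

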